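# Set up a wear tester: chuck the puck, swing and lock the arm, load it

### The job

Set up the wear tester: stand the black rubber specimen puck on the seat between the open chuck jaws and turn the chuck sleeve by its pin until the jaws grip the puck firmly. Then loosen the clamp knob on the pivot, swing the arm round until its pointer lines up with the index tab on the scale, and turn the knob fully tight again with the arm still on the mark. Last, put every steel weight on the bench into the arm's tray; leave the index tab and the other things on the bench as they are.

Things in the scene. Friction and masses are not known exactly. Their poses are not given: they have to be found in the camera images.
- tester: white instrument casing 220 x 350 x 30 mm (x, y, z), fixed to the bench. Origin at the middle of its underside; z up. The chuck's axis is at its own (0, 70 mm), the arm's pivot axis at (0, -70 mm). A scale plate with ticks stands behind the pivot at its own y = -145 to -190 mm, |x| < 55 mm, top at 80 mm
- puck: loose black rubber cylinder (the specimen), diameter 50 mm, 25 mm high, 60 g, upright on the bench; origin at the centre of its underside
- chuck_seat (a point): centre of the chuck's flat round face (50 mm above the bench, 92 mm diameter), on which the puck must stand. Axes as the tester's. The jaws close along its x; along its y there is free room for fingers beside the puck
- jaw_a: steel V-shaped jaw on the chuck face, on the tester's -x side, 18 mm high above the face. Origin stands 0.5 mm above the chuck seat when the chuck is open and moves along +x as it closes. Fully open, each jaw leaves about 11.5 mm of space beside a centred puck; the Vs centre the puck as they close
- jaw_b: the same jaw on the +x side, moving along -x as it closes; both jaws are coupled to the sleeve
- sleeve (a joint): turn of the chuck sleeve, a knurled steel ring of radius 58 mm round the chuck: 0 = jaws open, grows clockwise seen from above, stop at 1.3 rad. Each jaw moves 12 mm per rad; the jaws meet the puck at about 0.96 rad. Turning takes about 0.35 to 0.5 N m (5 to 8 N at the pin); push on to about 15 N at the pin (sleeve about 1.0) for a firm grip. Let go, it springs back a little, to 0.965 to 0.98, and holds by its own friction
- sleeve_pin (a point): grip point of the sleeve's handle pin: an upright steel pin of 12 mm diameter, 67 mm from the chuck's axis, top 88 mm above the bench, free above 56 mm; this point is 12 mm below its top. At sleeve 0 it lies at 215 deg about the chuck's axis, measured from the tester's +x towards its +y; the angle falls as the sleeve closes
- clamp (a joint): turn of the black clamp knob on top of the pivot: grows clockwise seen from above. 1.3 = stop, fully tight; the brake bites above about 0.8 and holds firmly only near the stop and the arm is free below about 0.5; 0 = fully loose stop. Takes 0.16 to 0.3 N m. It does not turn with the arm
- clamp_grip (a point): on the knob's axis, at the height to grip, 135 mm above the bench. The knob has an upright bar grip 44 mm long, 14 mm wide, from 113 to 145 mm above the bench; the bar lies along this point's x axis
- boom (a joint): swing of the arm about the pivot: 0 = its tray's middle exactly over the chuck, grows anticlockwise seen from above; starts parked at about -1.0 to -1.5; stops at -1.6 and 0.5. Held fast while the clamp is tight; when loose it moves with about 0.06 N m and stays where it is left
- pivot (a point): on the arm's pivot axis, 97 mm above the bench (the arm's upper face)
- boom_pin (a point): grip point of the arm's handle: an upright black pin of 12 mm diameter on the arm, 64 mm from the pivot axis towards the tray; free from 97 to 150 mm above the bench, this point at 135 mm. Its x axis points outward along the arm
- tray (a point): centre of the floor of the arm's open square steel tray, 101 mm above the bench; inside 94 x 94 mm, walls 4 mm thick and 14 mm high above the floor. Centre 140 mm from the pivot axis, x axis outward along the arm. Holds the four weights two by two
- pointer (a point): tip of the arm's pointer on its tail, 85 mm from the pivot axis on the side away from the tray, 88 mm above the bench
- index (a point): the place where the pointer's tip must come to stand: 85 mm from the pivot axis, just inside the small dark steel index tab on the scale plate. The arm is on the mark when pointer and index coincide (seen from above)
- tab (a joint): angle of the index tab on the scale, in the same sense as the arm's: the arm is on the mark when joint boom equals joint tab. Differs from start to start; not to be moved
- weight1: loose steel weight, 140 g: round body of 32 mm diameter and 20 mm high with an upright grip knob of 14 mm diameter above it from 22 to 54 mm; origin at the centre of its underside, z towards the knob. From two to four of the four weights are present
- weight2: loose steel weight, 140 g: round body of 32 mm diameter and 20 mm high with an upright grip knob of 14 mm diameter above it from 22 to 54 mm; origin at the centre of its underside, z towards the knob
- weight3: loose steel weight, 140 g: round body of 32 mm diameter and 20 mm high with an upright grip knob of 14 mm diameter above it from 22 to 54 mm; origin at the centre of its underside, z towards the knob
- weight4: loose steel weight, 140 g: round body of 32 mm diameter and 20 mm high with an upright grip knob of 14 mm diameter above it from 22 to 54 mm; origin at the centre of its underside, z towards the knob
- specimen_box: bystander: open cream-coloured box 130 x 170 x 80 mm; origin at the centre of its underside
- wash_bottle: bystander: white plastic bottle, 60 mm diameter, 150 mm high; origin at the centre of its underside
- screwdriver: bystander: screwdriver 180 mm long lying on the bench along its x axis
There are look-alikes about, which are no part of the job. Several things have the shape of the puck; the one meant has the colours described above.

How it is judged:
On the way, in this order (a step that is already met when the one before it is completed fails the run):
1. the puck stands on the chuck seat, gripped by both jaws (horizontal distance between puck and chuck_seat below 0.006 m and z of puck in the frame of chuck_seat below 0.004 m and angle between puck's own z axis and vertical below 0.1 rad and contact force between puck and jaw_a above 2 N and contact force between puck and jaw_b above 2 N), for 0.2 s.
2. the clamp knob is loosened (value of joint clamp below 0.5 rad), for 0.2 s.
3. with the knob loose, the arm's pointer is brought to the index (horizontal distance between pointer and index below 0.004 m and value of joint clamp below 0.5 rad), for 0.2 s.
4. the clamp knob is tight again with the arm on the mark (horizontal distance between pointer and index below 0.004 m and value of joint clamp above 1.1 rad), for 0.2 s.
5. every weight is in the arm's tray (x of weight1 in the frame of tray between -0.046 and 0.046 m and y of weight1 in the frame of tray between -0.046 and 0.046 m and z of weight1 in the frame of tray between -0.006 and 0.03 m and x of weight2 in the frame of tray between -0.046 and 0.046 m and y of weight2 in the frame of tray between -0.046 and 0.046 m and z of weight2 in the frame of tray between -0.006 and 0.03 m and x of weight3 in the frame of tray between -0.046 and 0.046 m and y of weight3 in the frame of tray between -0.046 and 0.046 m and z of weight3 in the frame of tray between -0.006 and 0.03 m and x of weight4 in the frame of tray between -0.046 and 0.046 m and y of weight4 in the frame of tray between -0.046 and 0.046 m and z of weight4 in the frame of tray between -0.006 and 0.03 m), for 0.2 s.
At the end, for the whole second after the job is handed in: The puck stands on the chuck seat (within 6 mm of its centre, upright) and both jaws press it with more than 2 N; the arm's pointer is within 4 mm of the index; the clamp knob is above 1.1 rad; every weight present lies at rest in the arm's tray (all of step 1 and all of step 4 and all of step 5 and linear speed of each of weight1, weight2, weight3, weight4 below 0.03 m/s and velocity of joint boom below 0.05 rad/s); the robot touches nothing.
It fails at once if specimen_box is moved more than 3 cm (distance of specimen_box from where it was at the start of the episode above 0.03 m).
It fails at once if wash_bottle is moved more than 3 cm (distance of wash_bottle from where it was at the start of the episode above 0.03 m).
It fails at once if screwdriver is moved more than 3 cm (distance of screwdriver from where it was at the start of the episode above 0.03 m).
It fails at once if the index tab is shifted along the scale (more than 5 mm) (distance of index from where it was at the start of the episode above 0.005 m).
Of weight1, weight2, weight3, weight4 only 2 to 4 are there at a start; the rules pass over those that are not, and their reading is None.
At some moment in a run one of weight1, weight2, weight3, weight4 may be knocked a few centimetres aside while the robot is not near it.
Once in a run the grip may slacken for a moment while it holds something.
It also fails if it takes over 210 s, if anything falls off the work surface, if the arm or the gripper's body presses on something with over 40 N, if the wrist force passes 120 N, or if a joint passes its speed limit or range.

### The arm

A 7-joint arm with a two-finger parallel gripper is mounted at the origin on the work surface. World frame = base frame: x ahead of the robot, y to its left, z up, the work surface at z = 0. Lengths are in m, angles in rad, forces in N, time in s.
With the tool pointing down it reaches from about 0.4 to 0.85 m from the base axis. Payload 6.9 kg.
Tool frame: the origin (TCP) lies midway between the tips of the shut fingers; the grasp point (between the pads) lies 19 mm behind it; z points along the fingers, y is the line along which they close (so a half turn about z gives the same grasp; the last joint's range is limited). The gripper opens to 85 mm and grips with 20 to 120 N. Pads are 22 mm wide; open, the fingers measure 114 mm over their backs; the gripper's body (76 mm by 85 mm) begins 54 mm behind the grasp point. The pads swing forward as they close: fully open they stand 13 mm farther back than shut.
Start: joints at [-1.226, 0.507, -0.238, 1.5, 0.126, 1.149, -0.155], TCP at [0.148, 0.607, 0.231] pointing down, gripper open.
Joint ranges: [-3.08, 3.08], [-0.24, 2.05], [-1.43, 1.35], [0, 2.5], [-1.52, 4.66], [0.17, 1.96], [-2.89, 2.89]. Speed limits (rad/s): [2.39, 2.39, 3.14, 3.14, 3.14, 3.14, 3.14].

### API

Orientations are given as a 3x3 rotation matrix whose columns are the frame's x, y, z axes.
In Python, from cell import env gives the robot as it stands.
- The arm moves only by the tool jog_arm, never from a script. Its argument "series" is text: rows parted by semicolons, each of 7 numbers parted by spaces: the shift along the tool's x, y, z as a fraction of full scale, then the turn, a rotation vector about the tool's x, y, z as a fraction of full scale, then the closure, from 0 (fully open) to 1 (shut). A call has 1 to 12 rows; each row is the pose to reach, as a shift and turn from the pose commanded when the call began, along the tool's axes at that moment, turning the shorter way round; what a row does not reach only later rows make up. Full scale, the value 1, is 0.2 m for a shift and pi rad for a turn. A row lasts 1/12 s, in which the tool goes at most 41.7 mm and 7.16 degrees, less where a joint would pass 70% of its speed; a pose out of reach is approached as far as the arm can. A call with a number of a shift or a turn outside -1 to 1 is refused whole. A call with a gripper value outside its range is refused whole. The fingers move at their own pace and stop on an object; "squeeze" is the grip in N (left out, the last holds). Time passes only in rows, so rows that repeat a pose let the fingers close. It gives the time, the measured TCP pose, the force, the opening and the grip force at its end, in the units of the state.
- env.get_state(): the state, without advancing time (a new reading comes with each control period).
- env.read_camera(name): name is "scene" or "top"; returns the picture (480x640x3 uint8, blue, green, red); there is no depth.
- env.camera_info(name): a dict with "fx", "fy", "cx", "cy" (pixels), "dist" ([k1, k2, p1, p2, k3] as OpenCV has them; the pictures are not rectified), "world_from_camera" (4x4, takes a point from camera to world coordinates). Camera axes: x right, y down, z forward; pixel columns grow to the right and rows downward; lengths in m; the calibration is good to about 2 mm. A picture is of the moment at which its call begins. camera_info takes no time and is no camera call.
- env.sign_off(): hands the job in; it is judged then, once.
The state is a dict: "clock": time; "joint_pos": joint angles; "joint_velocities": joint speeds; "effort": joint torques, N m; "ee_pos": TCP position; "tool_rot": TCP orientation; "contact_force": force on the tool from outside, world axes, zero at the start; "wrist_torque": the same for the moment, N m; "opening": finger opening in m; "finger_force": force on a finger pad.
Only numpy, scipy, OpenCV 4.12 (cv2) and the standard library are available. Lean on these libraries where they do the work, as an engineer would, in place of code of your own. Each camera call takes 0.05 s, during which the arm holds its last target. There are 200 camera calls.

## Working session

There is one attempt and no reset: what is moved stays moved. The work goes in short steps, Python scripts to look and compute and a tool call to move; the robot and the scene stay as the last step left them, time stands still between calls to the robot, and variables do not carry over. Pictures are saved under pics/ and viewed, at most 14 in all, crops included, and the job is handed in when it is done.

Besides the shell and the picture viewer there is one more tool, called after ">>>" by a JSON object that holds its "api" and its "payload". jog_arm: Moves the arm, as the interface text tells. Shift numbers are shares of 0.2 m and turn numbers shares of pi rad, none past 1 either way. Its arguments: {"type":"object","properties":{"series":{"type":"string"},"squeeze":{"type":"number"}},"required":["series"]}

```bash
mkdir -p pics
cat > h.py <<'E'
import numpy as np, cv2
from cell import env
def snap(n,f):
    im=env.read_camera(n); cv2.imwrite('pics/'+f,im); return im
def cam(n):
    c=env.camera_info(n); K=np.array([[c['fx'],0,c['cx']],[0,c['fy'],c['cy']],[0,0,1.]])
    return K,np.array(c['dist'],float),np.array(c['world_from_camera'])
def ray(n,px,z):
    K,d,T=cam(n); u=cv2.undistortPoints(np.array(px,float).reshape(-1,1,2),K,d).reshape(-1,2)
    r=np.c_[u,np.ones(len(u))]@T[:3,:3].T; o=T[:3,3]
    return o+r*((z-o[2])/r[:,2])[:,None]
def proj(n,P):
    K,d,T=cam(n); W=np.linalg.inv(T)
    return cv2.projectPoints(np.array(P,float).reshape(-1,1,3),cv2.Rodrigues(W[:3,:3])[0],W[:3,3],K,d)[0].reshape(-1,2)
E
python3 - <<'E'
from h import *
np.set_printoptions(precision=4,suppress=True)
for n in('scene','top'): snap(n,n+'0.png'); print(cam(n))
s=env.get_state(); print(s)
E
```

```text
(array([[436.5901,   0.    , 320.1876],
       [  0.    , 436.5901, 243.2759],
       [  0.    ,   0.    ,   1.    ]]), array([-0.0398,  0.    ,  0.    ,  0.    ,  0.    ]), array([[ 0.8445,  0.3161, -0.4323,  1.0753],
       [ 0.5354, -0.4803,  0.6948, -0.7365],
       [ 0.012 , -0.8182, -0.5749,  0.7315],
       [ 0.    ,  0.    ,  0.    ,  1.    ]]))
(array([[623.658 ,   0.    , 318.1537],
       [  0.    , 623.658 , 259.157 ],
       [  0.    ,   0.    ,   1.    ]]), array([-0.1737,  0.    ,  0.    ,  0.    ,  0.    ]), array([[ 0.0087, -0.9792,  0.2029,  0.3563],
       [-1.    , -0.009 , -0.0007, -0.0053],
       [ 0.0025, -0.2029, -0.9792,  1.3893],
       [ 0.    ,  0.    ,  0.    ,  1.    ]]))
{'clock': 0.1, 'joint_pos': array([-1.2255,  0.5083, -0.2375,  1.501 ,  0.1257,  1.1489, -0.1548]), 'joint_velocities': array([ 0.0007, -0.0001, -0.0016, -0.0019, -0.0012, -0.0007,  0.0004]), 'effort': array([ -0.0039, -62.1834,  -2.194 , -25.0208,   0.0127,   0.0079,
         0.    ]), 'ee_pos': array([0.1484, 0.6067, 0.2305]), 'tool_rot': array([[-0.9714,  0.2375, -0.0003],
       [ 0.2375,  0.9714, -0.0016],
       [-0.    , -0.0016, -1.    ]]), 'contact_force': array([-0.1351, -0.5401, -0.901 ]), 'wrist_torque': array([-0.0038,  0.062 ,  0.0045]), 'finger_force': 0.0, 'opening': 0.0855380503934884}
```

View pics/top0.png

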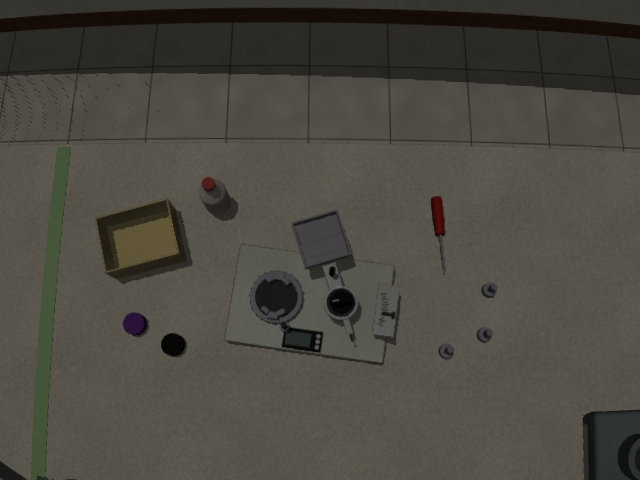

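View pics/scene0.png

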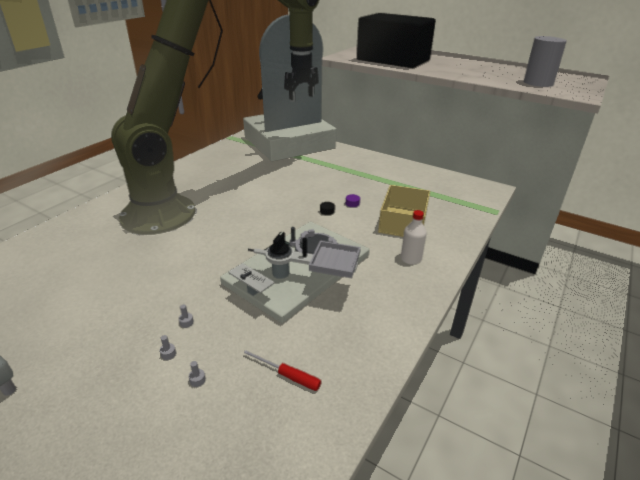

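The top view shows two puck-shaped things: a purple one at (135,324) and a black one at (173,345). By the description I choose the black one. The weights are at (489,290), (484,335) and (446,351), the tester casing spans (228–395, 245–362), the screwdriver is at (440,235), the box at (142,240) and the bottle at (213,192). Next is one close crop of the puck and tester.

Run:
```python
from h import *
im=cv2.imread('pics/top0.png')
a=cv2.convertScaleAbs(im,alpha=1.8,beta=10)
c=cv2.resize(a[195:375,110:410],(800,480),interpolation=cv2.INTER_CUBIC) # 2.667x
cv2.imwrite('pics/c1.png',c)
w=cv2.resize(a[270:370,420:520],(600,600),interpolation=cv2.INTER_CUBIC)
cv2.imwrite('pics/w1.png',w)
```

```text
(no output)
```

View pics/c1.png

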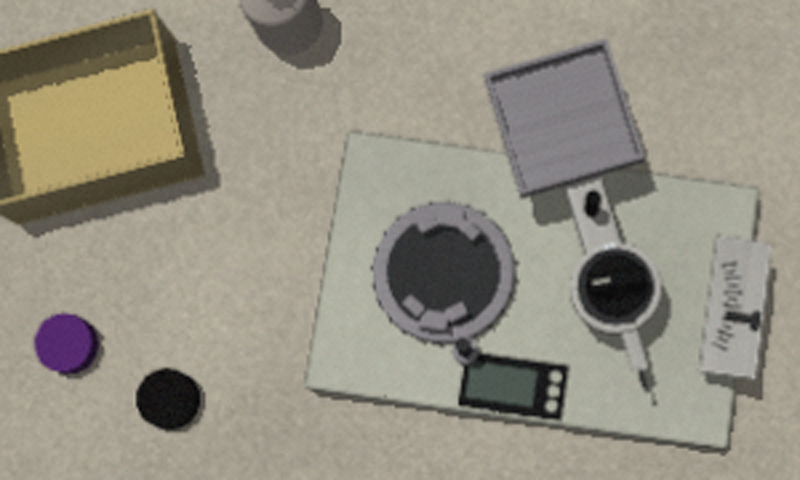

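View pics/w1.png

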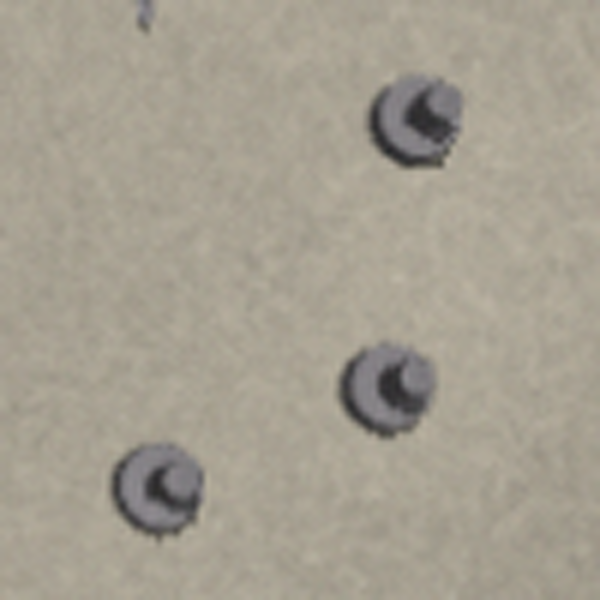

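The crop confirms the puck is matte black at (169,399), next to the purple one. It also shows the chuck centre near (444,271), the sleeve pin at (466,350), the knob at (616,285), the boom pin at (593,203), the pointer tip at (655,402) and the tab at (740,320). All three weights stand upright.

```bash
cat > m.py <<'E'
from h import *
from scipy.optimize import least_squares
np.set_printoptions(precision=4,suppress=True)
C=lambda p: np.array(p,float)/(8/3)-.5+.1875+np.array([110,195])
def c2w(t,L):
    x,y,a=t; L=np.atleast_2d(np.array(L,float)); R=np.array([[np.cos(a),-np.sin(a)],[np.sin(a),np.cos(a)]])
    return np.c_[L[:,:2]@R.T+[x,y],L[:,2]]
E
python3 - <<'E'
from m import *
L=[[.11,.175,.03],[.11,-.175,.03],[-.11,-.175,.03],[-.11,.175,.03],[0,.07,.05],[0,-.07,.145]]
px=C([[350,132],[758,188],[727,441],[309,382],[444,271],[616,285]])
f=lambda t:(proj('top',c2w(t,L[:5]))-px[:5]).ravel()
r=least_squares(f,[.37,0,0]); t=r.x; print('tester',t, f(t).reshape(-1,2)); np.save('t.npy',t)
piv=c2w(t,[0,-.07,.097])[0]
print('pivot',piv,'knob px pred',(proj('top',c2w(t,[[0,-.07,.145],[0,-.07,.113]]))-[110,195]+.3125)*8/3)
a=t[2]
def ang(p): d=p[:2]-piv[:2]; return np.arctan2(d[1],d[0])-a-np.pi/2, np.hypot(*d)
wr=lambda x:(x+np.pi)%(2*np.pi)-np.pi
pin=ray('top',C([[593,199]]),.15)[0]; print('pin',wr(ang(pin)[0]),ang(pin)[1])
tray=ray('top',C([[488,74],[606,43],[644,158],[522,194]]),.115).mean(0); print('tray',wr(ang(tray)[0]),ang(tray)[1])
pt=ray('top',C([[655,402]]),.088)[0]; print('pointer',wr(ang(pt)[0]+np.pi),ang(pt)[1])
for z in(.08,.088):
  tb=ray('top',C([[728,317],[757,321]]),z); print('tab',[(wr(ang(q)[0]+np.pi),ang(q)[1]) for q in tb])
sp=ray('top',C([[464,343]]),.088)[0]-c2w(t,[0,.07,.088])[0]; print('sleeve pin ang',np.degrees(np.arctan2(sp[1],sp[0])-a)%360,np.hypot(*sp[:2]))
print('puck',ray('top',C([[168,397]]),.025))
W=np.array([[440,100],[413,381],[181,482]])/6-.42+[420,270]
print('weights knob',ray('top',W,.054))
B=np.array([[412,118],[383,385],[155,485]])/6-.42+[420,270]
print('weights body',ray('top',B,.02))
E
```

```text
tester [ 0.5431  0.0108 -0.1293] [[-1.2365 -1.7852]
 [ 0.7513 -1.6694]
 [ 0.6126  2.0477]
 [-1.9703  1.7744]
 [ 1.7972 -0.6371]]
pivot [ 0.5341 -0.0587  0.097 ] knob px pred [[624.4679 276.3768]
 [622.6899 282.213 ]]
pin -1.0488401461586725 0.0631164240578492
tray -1.1055497989246885 0.13851026359760815
pointer -1.1576303796723906 0.09444243547676544
tab [(np.float64(-0.13076469897692622), np.float64(0.08791997152139076)), (np.float64(-0.10400913703076231), np.float64(0.11102823554325406))]
tab [(np.float64(-0.14373996302739567), np.float64(0.08735455461146618)), (np.float64(-0.11427372665057423), np.float64(0.11028977261283848))]
sleeve pin ang 201.0837826311315 0.06569204633938697
puck [[0.4465 0.312  0.025 ]]
weights knob [[ 0.5757 -0.3912  0.054 ]
 [ 0.4727 -0.377   0.054 ]
 [ 0.4365 -0.2906  0.054 ]]
weights body [[ 0.5744 -0.3899  0.02  ]
 [ 0.4742 -0.375   0.02  ]
 [ 0.4375 -0.2882  0.02  ]]
```

>>> {"api": "jog_arm", "payload": {"series": "-0.9 -0.54 0.25 0 0 -0.035 0;-0.9 -0.54 0.25 0 0 -0.035 0;-0.9 -0.54 0.25 0 0 -0.035 0;-0.9 -0.54 0.25 0 0 -0.035 0;-0.9 -0.54 0.25 0 0 -0.035 0;-0.9 -0.54 0.25 0 0 -0.035 0;-0.9 -0.54 0.25 0 0 -0.035 0", "squeeze": 40}}

```text
clock: 0.68
ee_pos: [0.3008, 0.4557, 0.1802]
tool_rot: [[-0.991, 0.136, 0.0], [0.136, 0.991, -0.004], [-0.001, -0.003, -1.0]]
contact_force: [-0.4, 0.2, 0.9]
opening: 0.0853
finger_force: 0.0
```

Run:
```python
from m import *
im=cv2.imread('pics/top0.png')
# casing mask: slightly green-ish/white vs. bench; print sample colours
for n,p in dict(casing=(300,262),casing2=(250,320),bench=(200,400),puck=(173,345),purple=(135,324)).items(): print(n,im[p[1]-2:p[1]+3,p[0]-2:p[0]+3].reshape(-1,3).mean(0))
# puck centroid
g=im.max(2)
m=np.zeros_like(g); m[328:362,155:192]=(g[328:362,155:192]<28)*255
n,l,s,c=cv2.connectedComponentsWithStats(m); i=1+s[1:,4].argmax(); print('puck',s[i],c[i],ray('top',[c[i]],.025))
hsv=im.astype(int)
d=(hsv[...,0]-hsv[...,2]) # blue-red: bench warm
m=((d>-16)&(g>70)).astype(np.uint8)*255; m[:, :210]=0; m[:,410:]=0; m[:225]=0;m[380:]=0
m=cv2.morphologyEx(m,cv2.MORPH_OPEN,np.ones((3,3)))
cs,_=cv2.findContours(m,0,2); k=max(cs,key=cv2.contourArea); print(cv2.contourArea(k),cv2.approxPolyDP(cv2.convexHull(k),4,True).reshape(-1,2).tolist())
# overlay
t=np.load('t.npy'); S=4
o=cv2.resize(cv2.convertScaleAbs(im,alpha=1.8)[225:375,215:415],None,fx=S,fy=S,interpolation=cv2.INTER_CUBIC)
for P,col in(([[.11,.175,.03],[.11,-.175,.03],[-.11,-.175,.03],[-.11,.175,.03]],(0,0,255)),([[.046*np.cos(q),.07+.046*np.sin(q),.05] for q in np.linspace(0,6.28,40)],(0,255,0)),([[0,-.07,.145],[.001,-.07,.113]],(255,0,0))):
    p=((proj('top',c2w(t,P))-[215,225]+.5)*S-.5).astype(int); cv2.polylines(o,[p],True,col,1)
cv2.imwrite('pics/o1.png',o)
```

```text
casing [80.96 88.44 87.84]
casing2 [84.12 92.48 91.68]
bench [75.88 84.28 87.6 ]
puck [4.96 5.72 5.92]
purple [55.92 17.8  41.88]
puck [161 333  24  23 420] [172.769  344.4048] [[0.4447 0.3118 0.025 ]]
26852.0 [[409, 225], [409, 379], [210, 379], [210, 225]]
```

View pics/o1.png

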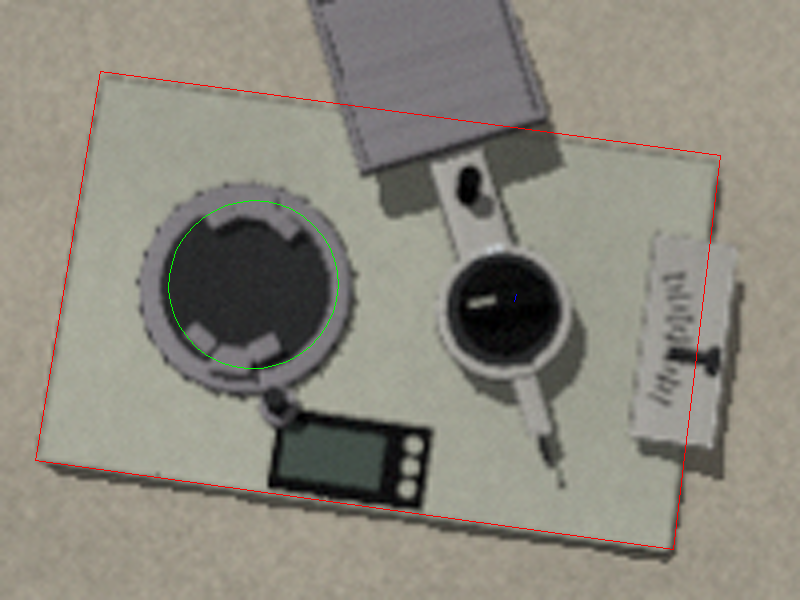

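>>> {"api": "jog_arm", "payload": {"series": "-0.814 -0.609 0.4 0 0 0 0.15;-0.814 -0.609 0.4 0 0 0 0.15;-0.814 -0.609 0.4 0 0 0 0.15;-0.814 -0.609 0.4 0 0 0 0.15;-0.814 -0.609 0.4 0 0 0 0.15;-0.814 -0.609 0.4 0 0 0 0.15;-0.814 -0.609 0.4 0 0 0 0.15", "squeeze": 40}}

```text
clock: 1.27
ee_pos: [0.445, 0.3148, 0.0998]
tool_rot: [[-0.991, 0.135, -0.001], [0.135, 0.991, -0.003], [0.001, -0.003, -1.0]]
contact_force: [-1.7, 1.4, -0.6]
opening: 0.0728
finger_force: 0.0
```

Run:
```python
from m import *
O=lambda p: (np.array(p,float)+.5)/4-.5+np.array([215,225])
obs=np.vstack([O([[247,288],[504,306],[470,175]]),C([[488,74],[606,43],[644,158],[522,194]]),O([[561,486],[275,396]])])
def model(v):
    x,y,a,b,s=v; u=np.array([-np.sin(b),np.cos(b)]); w=np.array([-np.cos(b),-np.sin(b)]) # u outward at boom b, w perpendicular
    P=np.array([0,-.07]); q=[[0,.07,.05],[0,-.07,.113],[*(P+.064*u),.15]]
    for i,j in((.051,.051),(.051,-.051),(-.051,-.051),(-.051,.051)): q.append([*(P+(.14+i)*u+j*w),.115])
    q.append([*(P-.085*u),.088]); q.append([.067*np.cos(s),.07+.067*np.sin(s),.088])
    return proj('top',c2w(v[:3],q))
r=least_squares(lambda v:(model(v)-obs).ravel(),[.54,.014,-.13,-1.1,3.75],loss='soft_l1')
print(r.x,np.degrees(r.x[4])); print(model(r.x)-obs)
v=r.x; np.save('v.npy',v); t=v[:3]
print('seat',c2w(t,[0,.07,.05]),'pivot',c2w(t,[0,-.07,.097]))
wr=lambda x:(x+np.pi)%(2*np.pi)-np.pi
pv=c2w(t,[0,-.07,0])[0]
for z in(.08,.088,.06):
  tb=ray('top',O([[670,352],[692,357],[718,362]]),z)-pv; print('tab',z,wr(np.arctan2(tb[:,1],tb[:,0])-t[2]+np.pi/2),np.hypot(tb[:,0],tb[:,1]))
```

```text
[ 0.5414  0.0146 -0.1379 -1.1284  3.5657] 204.29820624154672
[[-0.1387 -0.4579]
 [ 0.6633  0.4863]
 [ 0.4468  0.7313]
 [-1.3648  0.1941]
 [ 0.44   -1.6722]
 [ 0.7102  0.0927]
 [-0.2557  0.5339]
 [-1.917  -4.1937]
 [ 0.1117  0.4299]]
seat [[0.551  0.0839 0.05  ]] pivot [[ 0.5318 -0.0547  0.097 ]]
tab 0.08 [-0.0679 -0.0694 -0.0668] [0.0896 0.1015 0.1156]
tab 0.088 [-0.0804 -0.0805 -0.0765] [0.089  0.1009 0.1148]
tab 0.06 [-0.0374 -0.0426 -0.0431] [0.0912 0.1033 0.1176]
```

>>> {"api": "jog_arm", "payload": {"series": "0 0 0.2 0 0 0 0.15;0 0 0.4 0 0 0 0.15;0 0 0.475 0 0 0 0.15;0 0 0.475 0 0 0 0.15;0 0 0.475 0 0 0 1;0 0 0.475 0 0 0 1;0 0 0.475 0 0 0 1;0 0 0.475 0 0 0 1;0 0 0.475 0 0 0 1;0 0 0.475 0 0 0 1", "squeeze": 40}}

```text
clock: 2.1
ee_pos: [0.444, 0.3189, 0.008]
tool_rot: [[-0.992, 0.129, 0.002], [0.129, 0.992, 0.002], [-0.002, 0.003, -1.0]]
contact_force: [-1.5, 0.4, 7.3]
opening: 0.0483
finger_force: 42.0
```

>>> {"api": "jog_arm", "payload": {"series": "0 0 -0.3 0 0 0 1;0 0 -0.6 0 0 0 1;-0.3 -0.4 -0.6 0 0 0 1;-0.6 -0.8 -0.6 0 0 0 1;-0.68 -0.95 -0.6 0 0 0 1;-0.68 -0.95 -0.6 0 0 0 1;-0.68 -0.95 -0.6 0 0 0 1;-0.68 -0.95 -0.6 0 0 0 1;-0.68 -0.95 -0.6 0 0 0 1"}}

```text
clock: 2.85
ee_pos: [0.5572, 0.1031, 0.1275]
tool_rot: [[-0.99, 0.14, 0.004], [0.14, 0.99, -0.004], [-0.004, -0.003, -1.0]]
contact_force: [0.3, -1.4, 0.0]
opening: 0.0486
finger_force: 42.0
```

Run:
```python
from m import *
s=env.get_state(); print(s['ee_pos'],s['opening'],s['finger_force'])
v=np.load('v.npy');print('target seat',c2w(v[:3],[0,.07,.05]))
a=cv2.convertScaleAbs(snap('top','top1.png'),alpha=1.8)
b=cv2.convertScaleAbs(snap('scene','scene1.png'),alpha=1.2)
o=np.hstack([cv2.resize(a[225:375,215:365],(400,400),interpolation=2),cv2.resize(b[180:330,220:370],(400,400),interpolation=2)])
cv2.imwrite('pics/p1.png',o)
```

```text
[0.5572 0.1031 0.1275] 0.04858819721555349 41.98096454143524
target seat [[0.551  0.0839 0.05  ]]
```

View pics/p1.png

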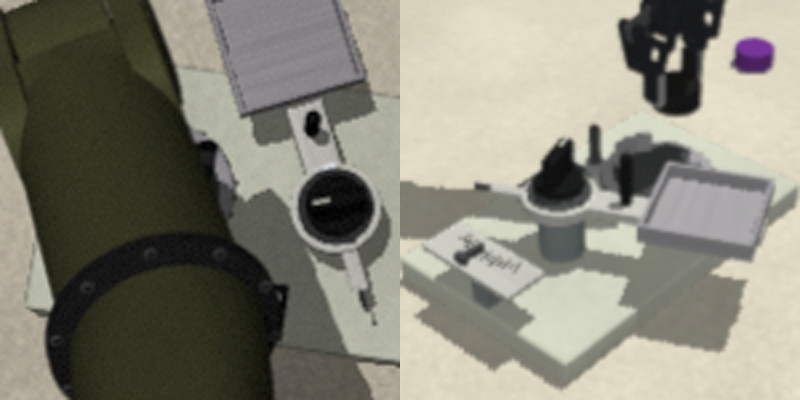

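The puck is held level (right half, 672,85), the sleeve pin shows at (595,127) and the boom pin at (626,158). I'll cross-check these with the scene camera.

Run:
```python
from m import *
v=np.load('v.npy');t=v[:3]
Q=lambda p:(np.array(p,float)-[400,0]+.5)*.375-.5+[220,180]
def sp(s): s=np.radians(s); return [.067*np.cos(s),.07+.067*np.sin(s),.088]
u=np.array([-np.sin(v[3]),np.cos(v[3])])
print('puck mid pred',proj('scene',[.5572,.1031,.132]),'obs',Q([[672,88]]))
P=c2w(t,[sp(204),sp(215),[*(np.array([0,-.07])+.064*u),.15],[.11,-.175,.03],[0,-.07,.097]])
print('pred pin204,215,boompin top,corner\n',proj('scene',P)); print('obs',Q([[595,127],[595,127],[626,153],[568,360],[557,195]]))
print(proj('top',P[:2]))
```

```text
puck mid pred [[322.0051 214.2532]] obs [[321.6875 212.6875]]
pred pin204,215,boompin top,corner
 [[292.2949 226.7377]
 [291.1535 229.2863]
 [303.6095 237.5707]
 [282.0941 314.6268]
 [278.8849 251.3331]]
obs [[292.8125 227.3125]
 [292.8125 227.3125]
 [304.4375 237.0625]
 [282.6875 314.6875]
 [278.5625 252.8125]]
[[283.3259 324.0996]
 [289.0705 321.9085]]
```

>>> {"api": "jog_arm", "payload": {"series": "0.017 -0.1 0 0 0 0 1;0.017 -0.1 0.1 0 0 0 1;0.017 -0.1 0.2 0 0 0 1;0.017 -0.1 0.27 0 0 0 1;0.017 -0.1 0.3 0 0 0 1;0.017 -0.1 0.32 0 0 0 1;0.017 -0.1 0.335 0 0 0 1;0.017 -0.1 0.335 0 0 0 1"}}

```text
clock: 3.62
ee_pos: [0.5476, 0.0929, 0.0594]
tool_rot: [[-0.992, 0.129, 0.0], [0.129, 0.992, 0.0], [-0.0, 0.0, -1.0]]
contact_force: [0.4, -0.5, 0.5]
opening: 0.0481
finger_force: 42.0
```

>>> {"api": "jog_arm", "payload": {"series": "0 0 0 0 0 0 1;0 0 0 0 0 0 1"}}

```text
clock: 3.78
ee_pos: [0.548, 0.0924, 0.06]
tool_rot: [[-0.992, 0.129, 0.001], [0.129, 0.992, 0.0], [-0.001, 0.0, -1.0]]
contact_force: [0.5, -0.3, -0.6]
opening: 0.0482
finger_force: 42.0
```

>>> {"api": "jog_arm", "payload": {"series": "-0.02 -0.042 0 0 0 0 1;-0.02 -0.042 0 0 0 0 1;-0.02 -0.042 0 0 0 0 1;-0.02 -0.042 0.008 0 0 0 1;-0.02 -0.042 0.008 0 0 0 1"}}

```text
clock: 4.2
ee_pos: [0.5508, 0.083, 0.0581]
tool_rot: [[-0.992, 0.13, 0.001], [0.13, 0.992, -0.0], [-0.001, -0.0, -1.0]]
contact_force: [-0.2, -1.7, 2.8]
opening: 0.0481
finger_force: 42.3
```

Contact starts. I release, then rise.

>>> {"api": "jog_arm", "payload": {"series": "0 0 0.003 0 0 0 1;0 0 0.003 0 0 0 0.3;0 0 0.003 0 0 0 0;0 0 0.003 0 0 0 0;0 0 0 0 0 0 0;0 0 -0.2 0 0 0 0;0 0 -0.4 0 0 0 0;0 0 -0.6 0 0 0 0;0.3 0 -0.9 0 0 0 0;0.6 0 -0.9 0 0 0 0;1 0 -0.9 0 0 0 0;1 0 -0.9 0 0 0 0"}}

```text
clock: 5.2
ee_pos: [0.3988, 0.1032, 0.232]
tool_rot: [[-0.992, 0.13, 0.001], [0.13, 0.992, 0.0], [-0.001, 0.001, -1.0]]
contact_force: [-0.8, -0.1, 0.4]
opening: 0.0852
finger_force: 0.0
```

Run:
```python
from m import *
s=env.get_state(); print(s['ee_pos'],s['opening'],s['tool_rot'])
a=cv2.convertScaleAbs(snap('top','top2.png'),alpha=1.8)
b=cv2.convertScaleAbs(snap('scene','scene2.png'),alpha=1.2)
o=np.hstack([cv2.resize(a[250:350,215:315],(400,400),interpolation=2),cv2.resize(b[205:275,270:340],(400,400),interpolation=2)])
cv2.imwrite('pics/p2.png',o)
```

```text
[0.3988 0.1032 0.232 ] 0.08515686757073691 [[-0.9915  0.1298  0.0014]
 [ 0.1298  0.9915  0.0003]
 [-0.0014  0.0005 -1.    ]]
```

View pics/p2.png

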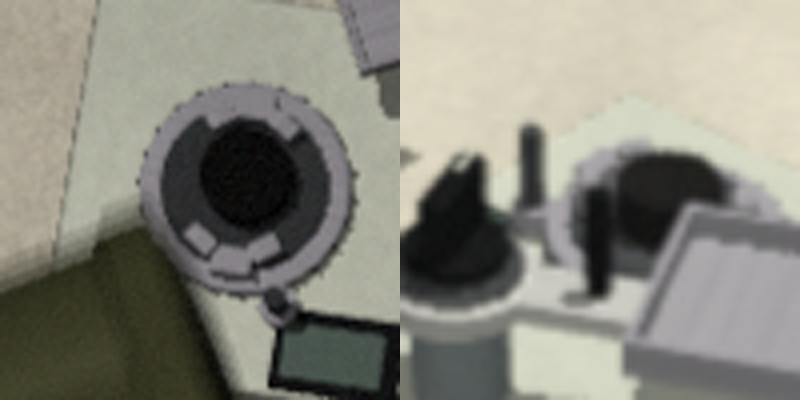

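>>> {"api": "jog_arm", "payload": {"series": "-0.461 -0.132 0.4 0 0 0 0.4;-0.461 -0.132 0.4 0 0 0 0.4;-0.461 -0.132 0.5 0 0 0 0.4;-0.461 -0.132 0.5 0 0 0 0.4;-0.461 -0.132 0.5 0 0 0 0.4;-0.461 -0.132 0.5 0 0 0 0.4;-0.461 -0.132 0.5 0 0 0 0.4", "squeeze": 40}}

```text
clock: 5.88
ee_pos: [0.488, 0.0655, 0.1321]
tool_rot: [[-0.992, 0.129, 0.0], [0.129, 0.992, 0.0], [-0.0, 0.0, -1.0]]
contact_force: [-0.3, 0.7, -0.5]
opening: 0.0512
finger_force: 0.0
```

>>> {"api": "jog_arm", "payload": {"series": "0 0 0.2 0 0 0 0.4;0 0 0.345 0 0 0 0.4;0 0 0.345 0 0 0 0.4;0 0 0.345 0 0 0 0.4;0 0 0.345 0 0 0 1;0 0 0.345 0 0 0 1;0 0 0.345 0 0 0 1;0 0 0.345 0 0 0 1;0 0 0.345 0 0 0 1", "squeeze": 40}}

```text
clock: 6.63
ee_pos: [0.4892, 0.065, 0.064]
tool_rot: [[-0.992, 0.13, 0.003], [0.13, 0.992, 0.0], [-0.003, 0.001, -1.0]]
contact_force: [-1.9, -0.5, 9.5]
opening: 0.0101
finger_force: 39.0
```

Run:
```python
from m import *
v=np.load('v.npy');t=v[:3]
s=env.get_state(); R=s['tool_rot']; p=s['ee_pos']; print(p,s['opening'],s['finger_force'],s['contact_force'])
c=c2w(t,[0,.07,0])[0]; d=(p-c)[:2]; a0=np.arctan2(d[1],d[0]); print('angle local',np.degrees(a0-t[2])%360,'r',np.hypot(*d))
for D in (.1,.2,.3,.4,.5,.6,.7,.8,.85,.9):
    q=np.array([*(c[:2]+.067*np.array([np.cos(a0-D),np.sin(a0-D)])),p[2]])
    print(D,(R.T@(q-p)/.2).round(3))
```

```text
[0.4892 0.065  0.064 ] 0.010148388992081845 38.981791734695435 [-1.9371 -0.5369  9.4511]
angle local 204.9429215163069 r 0.06471870727488169
0.1 [ 0.023  0.026 -0.   ]
0.2 [ 0.032  0.059 -0.   ]
0.3 [ 0.038  0.092 -0.   ]
0.4 [ 0.04   0.125 -0.   ]
0.5 [ 0.04   0.158 -0.   ]
0.6 [0.036 0.192 0.   ]
0.7 [0.028 0.224 0.   ]
0.8 [0.018 0.256 0.   ]
0.85 [0.011 0.272 0.   ]
0.9 [0.004 0.287 0.   ]
```

>>> {"api": "jog_arm", "payload": {"series": "0 0 -0.01 0 0 0 1;0.012 0.026 -0.01 0 0 0 1;0.022 0.059 -0.01 0 0 0 1;0.028 0.092 -0.01 0 0 0 1;0.03 0.125 -0.01 0 0 0 1;0.03 0.158 -0.01 0 0 0 1;0.026 0.192 -0.01 0 0 0 1;0.026 0.192 -0.01 0 0 0 1;0.026 0.192 -0.01 0 0 0 1"}}

```text
clock: 7.38
ee_pos: [0.4854, 0.1016, 0.0642]
tool_rot: [[-0.991, 0.131, -0.005], [0.131, 0.991, -0.003], [0.005, -0.004, -1.0]]
contact_force: [-4.7, -3.9, 0.0]
opening: 0.0102
finger_force: 42.5
```

```bash
cat > sl.py <<'E'
from m import *
v=np.load('v.npy');t=v[:3]
s=env.get_state(); R=s['tool_rot']; p=s['ee_pos']; print(p,s['opening'],s['finger_force'],'F tool',R.T@s['contact_force'])
c=c2w(t,[0,.07,0])[0]; d=(p-c)[:2]; a0=np.arctan2(d[1],d[0]); print('sleeve ~',np.radians(215)-(a0-t[2])%(2*np.pi),'r',np.hypot(*d))
for D in (.1,.2,.25,.3,.35,.4):
    q=np.array([*(c[:2]+np.hypot(*d)*np.array([np.cos(a0-D),np.sin(a0-D)])),p[2]])
    print(D,(R.T@(q-p)/.2).round(3))
E
python3 sl.py
```

```text
[0.4854 0.1016 0.0642] 0.01015219392592879 42.506550550460815 F tool [ 4.1801 -4.4641  0.0225]
sleeve ~ 0.7350787136336221 r 0.06799138972451296
0.1 [-0.006  0.033 -0.   ]
0.2 [-0.016  0.066 -0.   ]
0.25 [-0.021  0.082 -0.   ]
0.3 [-0.028  0.098 -0.001]
0.35 [-0.036  0.113 -0.001]
0.4 [-0.044  0.128 -0.001]
```

>>> {"api": "jog_arm", "payload": {"series": "-0.006 0.033 0 0 0 0 1;-0.012 0.05 0 0 0 0 1;-0.018 0.066 0 0 0 0 1;-0.02 0.075 0 0 0 0 1;-0.02 0.075 0 0 0 0 1;-0.02 0.075 0 0 0 0 1"}}

```text
clock: 7.88
ee_pos: [0.4893, 0.115, 0.0641]
tool_rot: [[-0.991, 0.132, -0.009], [0.132, 0.991, -0.005], [0.008, -0.006, -1.0]]
contact_force: [-10.2, -5.6, 7.0]
opening: 0.0107
finger_force: 43.2
```

```bash
python3 sl.py
```

```text
[0.4893 0.115  0.0641] 0.010661964117774916 43.18156063556671 F tool [ 9.4503 -6.965  -6.8676]
sleeve ~ 0.9394371608203689 r 0.06912315970253555
0.1 [-0.013  0.032 -0.   ]
0.2 [-0.029  0.063 -0.001]
0.25 [-0.038  0.077 -0.001]
0.3 [-0.048  0.091 -0.001]
0.35 [-0.059  0.105 -0.001]
0.4 [-0.07   0.118 -0.001]
```

>>> {"api": "jog_arm", "payload": {"series": "0.01 0.012 0 0 0 0 1;0.008 0.025 0 0 0 0 1;0.006 0.035 0 0 0 0 1;0.004 0.045 0 0 0 0 1;0.004 0.045 0 0 0 0 1"}}

```text
clock: 8.3
ee_pos: [0.4902, 0.118, 0.064]
tool_rot: [[-0.991, 0.136, -0.009], [0.136, 0.991, -0.012], [0.008, -0.013, -1.0]]
contact_force: [-8.4, -22.1, 9.6]
opening: 0.0104
finger_force: 43.8
```

```bash
python3 sl.py
```

```text
[0.4902 0.118  0.064 ] 0.01037004706660231 43.81515920162201 F tool [  5.4288 -23.1987  -9.2533]
sleeve ~ 0.9838334701474527 r 0.06974694477288056
0.1 [-0.014  0.032 -0.001]
0.2 [-0.032  0.062 -0.001]
0.25 [-0.042  0.076 -0.001]
0.3 [-0.052  0.09  -0.002]
0.35 [-0.063  0.104 -0.002]
0.4 [-0.075  0.116 -0.002]
```

>>> {"api": "jog_arm", "payload": {"series": "0 -0.01 0 0 0 0 1;0 -0.02 0 0 0 0 1;0 -0.02 -0.005 0 0 0 0.4;0 -0.02 -0.005 0 0 0 0.4;0 -0.02 -0.01 0 0 0 0.4;0 -0.02 -0.2 0 0 0 0.4;0 -0.02 -0.4 0 0 0 0.4;0 -0.02 -0.6 0 0 0 0.4;0.4 -0.02 -0.7 0 0 0 0.4;0.6 -0.02 -0.8 0 0 0 0.4;0.9 -0.02 -0.8 0 0 0 0.4;0.9 -0.02 -0.8 0 0 0 0.4"}}

```text
clock: 9.3
ee_pos: [0.3321, 0.1448, 0.2226]
tool_rot: [[-0.992, 0.129, 0.002], [0.129, 0.992, 0.001], [-0.002, 0.001, -1.0]]
contact_force: [0.1, 0.6, -0.1]
opening: 0.0511
finger_force: 0.0
```

Run:
```python
from m import *
s=env.get_state(); print(s['ee_pos'],s['opening'],s['tool_rot'])
a=cv2.convertScaleAbs(snap('top','top3.png'),alpha=1.8)
b=cv2.convertScaleAbs(snap('scene','scene3.png'),alpha=1.2)
o=np.hstack([cv2.resize(a[250:350,215:315],(400,400),interpolation=2),cv2.resize(b[205:275,270:340],(400,400),interpolation=2)])
o2=cv2.resize(a[275:325,315:365],(200,200),interpolation=2)*1
o=np.vstack([o,np.hstack([o2,cv2.convertScaleAbs(o2,alpha=3),np.zeros((200,400,3),np.uint8)])])
cv2.imwrite('pics/p3.png',o)
```

```text
[0.3321 0.1448 0.2226] 0.051098579343508026 [[-0.9917  0.1289  0.0023]
 [ 0.1289  0.9917  0.0011]
 [-0.0022  0.0014 -1.    ]]
```

View pics/p3.png

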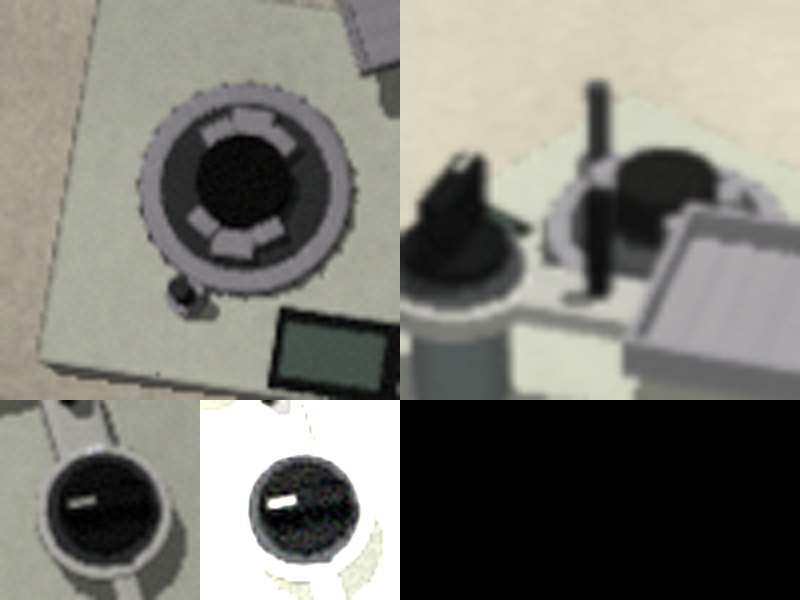

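The puck sits between both jaws, and the sleeve pin has moved to (182,297). The knob's white mark runs (270,505)–(298,498) in the enhanced crop. I'll get the bar angle from it.

Run:
```python
from m import *
v=np.load('v.npy');t=v[:3]
im=cv2.imread('pics/top3.png'); g=im[288:318,327:357].max(2).astype(float)
yy,xx=np.mgrid[288:318,327:357]
m=(g>45)&(np.hypot(xx-341,yy-302)<10.5)
pts=np.c_[xx[m],yy[m]].astype(float); w=ray('top',pts,.145)[:,:2]; wt=g[m]
c=np.average(w,axis=0,weights=wt); ev,V=np.linalg.eigh(np.cov((w-c).T,aweights=wt)); d=V[:,-1]
pv=c2w(t,[0,-.07,.135])[0]
print(len(pts),pts.mean(0),'mark',c,'pivot',pv,'pca dir',d,ev,'ang',np.degrees(np.arctan2(d[1],d[0])))
e=c-pv[:2]; print('centre->mark',np.hypot(*e),np.degrees(np.arctan2(e[1],e[0])),'tester y',np.degrees(t[2]+np.pi/2))
sp=ray('top',[[182/4+215,292/4+250]],.088)[0]-c2w(t,[0,.07,0])[0]; print('pin',np.degrees(np.arctan2(sp[1],sp[0])-t[2])%360)
# knob disc centre
D=((im[285:320,325:360].max(2)<30)*255).astype(np.uint8); cs,_=cv2.findContours(D,0,2); k=max(cs,key=cv2.contourArea); cc=cv2.minEnclosingCircle(k); print('knob',cc[0][0]+325,cc[0][1]+285,cc[1],proj('top',c2w(t,[[0,-.07,.113],[0,-.07,.145]])))
```

```text
12 [335.25 300.  ] mark [ 0.5305 -0.0413] pivot [ 0.5318 -0.0547  0.135 ] pca dir [-0.2684  0.9633] [0. 0.] ang 105.56615109440388
centre->mark 0.013521820574860417 95.48660940450472 tester y 82.09740076246214
pin 162.8300829560561
knob 340.5 302.26000022888184 13.876612663269043 [[341.2883 301.6113]
 [341.9076 299.4494]]
```

>>> {"api": "jog_arm", "payload": {"series": "-0.95 -0.856 0 0 0 0.381 0.45;-0.95 -0.856 0 0 0 0.381 0.45;-0.95 -0.856 0 0 0 0.381 0.45;-0.95 -0.856 0 0 0 0.381 0.45;-0.95 -0.856 0 0 0 0.381 0.45;-0.95 -0.856 0 0 0 0.381 0.45;-0.95 -0.856 0 0 0 0.381 0.45;-0.95 -0.856 0 0 0 0.381 0.45;-0.95 -0.856 0 0 0 0.381 0.45;-0.95 -0.856 0 0 0 0.381 0.45;-0.95 -0.856 0 0 0 0.381 0.45;-0.95 -0.856 0 0 0 0.381 0.45"}}

```text
clock: 10.4
ee_pos: [0.5, -0.05, 0.2218]
tool_rot: [[-0.245, 0.97, 0.001], [0.97, 0.245, 0.0], [-0.0, 0.001, -1.0]]
contact_force: [0.1, 1.1, -0.4]
opening: 0.047
finger_force: 0.0
```

```bash
cat > go.py <<'E'
import sys
from m import *
# usage: go.py x y z [tool-y angle deg]: jog fractions from here
s=env.get_state(); R=s['tool_rot']; p=s['ee_pos']; a=np.array(list(map(float,sys.argv[1:4])))
th=np.degrees(np.arctan2(R[1,1],R[0,1])); print('p',p,'tooly',th,'open',s['opening'],'F',s['contact_force'],'M',s['wrist_torque'],'j',s['joint_pos'])
print('shift',(R.T@(a-p)/.2).round(3))
if len(sys.argv)>4: print('turn', -((float(sys.argv[4])-th+180)%360-180)/180)
E
python3 go.py .531 -.0537 .118 14
```

```text
p [ 0.5    -0.05    0.2218] tooly 14.180838023493724 open 0.047030947010965204 F [ 0.1419  1.126  -0.3747] M [-0.0384 -0.0408 -0.0065] j [-0.0006  0.3236  0.0702  1.8342 -0.0269  0.984   0.3283]
shift [-0.056  0.145  0.519]
turn 0.0010046556860762242
```

>>> {"api": "jog_arm", "payload": {"series": "-0.056 0.145 0 0 0 0 0.45;-0.056 0.145 0.15 0 0 0 0.45;-0.056 0.145 0.3 0 0 0 0.45;-0.056 0.145 0.42 0 0 0 0.45;-0.056 0.145 0.5 0 0 0 0.45;-0.056 0.145 0.5 0 0 0 0.45;-0.056 0.145 0.5 0 0 0 0.45"}}

```text
clock: 10.98
ee_pos: [0.5303, -0.0541, 0.1214]
tool_rot: [[-0.244, 0.97, -0.001], [0.97, 0.244, 0.0], [0.001, -0.001, -1.0]]
contact_force: [0.6, 0.9, 0.6]
opening: 0.0468
finger_force: 0.0
```

```bash
python3 go.py .531 -.0537 .118 14
```

```text
p [ 0.5303 -0.0541  0.1214] tooly 14.104535380229638 open 0.046812379005950956 F [0.6028 0.8911 0.628 ] M [ 0.0118  0.0387 -0.0205] j [ 0.0149  0.4838  0.0604  1.8937 -0.0407  0.7666  0.3438]
shift [0.001 0.004 0.017]
turn 0.0005807521123868595
```

Close on the bar and read where it centres.

>>> {"api": "jog_arm", "payload": {"series": "0 0 0 0 0 0 1;0 0 0 0 0 0 1;0 0 0 0 0 0 1;0 0 0 0 0 0 1;0 0 0 0 0 0 1;0 0 0 0 0 0 1", "squeeze": 60}}

```text
clock: 11.48
ee_pos: [0.5331, -0.0542, 0.1235]
tool_rot: [[-0.242, 0.97, 0.006], [0.97, 0.242, -0.0], [-0.002, 0.006, -1.0]]
contact_force: [4.3, 1.4, 7.7]
opening: 0.0129
finger_force: 59.2
```

```bash
python3 go.py .531 -.0537 .118 14
```

```text
p [ 0.5331 -0.0542  0.1235] tooly 14.029819525875808 open 0.012908070836985334 F [4.2566 1.4406 7.7039] M [ 0.0861 -0.9499  0.1942] j [ 0.0143  0.4812  0.0609  1.891  -0.041   0.7643  0.3425]
shift [ 0.005 -0.01   0.027]
turn 0.00016566403264338053
```

>>> {"api": "jog_arm", "payload": {"series": "0 0.014 -0.012 0 0 -0.02 1;0 0.014 -0.012 0 0 -0.06 1;0 0.014 -0.012 0 0 -0.1 1;0 0.014 -0.012 0 0 -0.14 1;0 0.014 -0.012 0 0 -0.18 1;0 0.014 -0.012 0 0 -0.22 1;0 0.014 -0.012 0 0 -0.26 1;0 0.014 -0.012 0 0 -0.3 1;0 0.014 -0.012 0 0 -0.34 1;0 0.014 -0.012 0 0 -0.36 1;0 0.014 -0.012 0 0 -0.38 1;0 0.014 -0.012 0 0 -0.38 1"}}

```text
clock: 12.48
ee_pos: [0.5331, -0.0542, 0.1236]
tool_rot: [[-0.991, 0.13, -0.0], [0.13, 0.991, -0.0], [0.0, -0.0, -1.0]]
contact_force: [3.8, 0.5, -8.9]
opening: 0.013
finger_force: 61.2
```

```bash
python3 go.py .533 -.0537 .122 14
```

```text
p [ 0.5331 -0.0542  0.1236] tooly 82.50441923828123 open 0.013047927844883147 F [ 3.7814  0.5445 -8.8573] M [-0.2048 -1.111   0.2025] j [ 0.2462  0.4919 -0.2819  1.882   0.1859  0.793   1.305 ]
shift [0.001 0.002 0.008]
turn 0.3805801068793402
```

>>> {"api": "jog_arm", "payload": {"series": "0 0 0.01 0 0 0 1;0 0 0.005 0 0 0 0.5;0 0 0 0 0 0 0.5;0 0 0 0 0 0 0.5;0 0 -0.2 0 0 0 0.5;0 0 -0.4 0 0 0 0.5;-0.2 0.1 -0.42 0 0 -0.08 0.5;-0.3 0.135 -0.42 0 0 -0.153 0.5;-0.3 0.135 -0.42 0 0 -0.153 0.5;-0.3 0.135 -0.42 0 0 -0.153 0.5;-0.3 0.135 -0.42 0 0 -0.153 0.5;-0.3 0.135 -0.42 0 0 -0.153 0.5"}}

```text
clock: 13.48
ee_pos: [0.5957, -0.0349, 0.2076]
tool_rot: [[-0.942, -0.337, -0.001], [-0.337, 0.942, 0.0], [0.001, 0.001, -1.0]]
contact_force: [-0.1, -0.4, -0.2]
opening: 0.0427
finger_force: 0.0
```

```bash
python3 go.py .594 -.035 .12 110
```

```text
p [ 0.5957 -0.0349  0.2076] tooly 109.69168368455283 open 0.04265370919461762 F [-0.0522 -0.4178 -0.1696] M [-0.0159 -0.0202  0.0154] j [ 0.2858  0.5003 -0.4247  1.6116  0.2258  1.0797  1.7144]
shift [0.008 0.002 0.438]
turn -0.0017128684191509555
```

>>> {"api": "jog_arm", "payload": {"series": "0.008 0 0.2 0 0 0 0.5;0.008 0 0.35 0 0 0 0.5;0.008 0 0.43 0 0 0 0.5;0.008 0 0.43 0 0 0 0.5;0.008 0 0.43 0 0 0 1;0.008 0 0.43 0 0 0 1;0.008 0 0.43 0 0 0 1;0.008 0 0.43 0 0 0 1;0.008 0 0.43 0 0 0 1;0.008 0 0.43 0 0 0 1", "squeeze": 30}}

```text
clock: 14.32
ee_pos: [0.5956, -0.0351, 0.1237]
tool_rot: [[-0.94, -0.34, 0.003], [-0.34, 0.94, -0.0], [-0.003, -0.001, -1.0]]
contact_force: [-0.4, 0.9, 7.2]
opening: 0.011
finger_force: 29.8
```

```bash
cat > bm.py <<'E'
from m import *
v=np.load('v.npy');t=v[:3]
s=env.get_state(); R=s['tool_rot']; p=s['ee_pos']; print(p,s['opening'],s['finger_force'],'F',s['contact_force'])
pv=np.array([.533,-.0542]); d=p[:2]-pv; a0=np.arctan2(d[1],d[0]); b=a0-t[2]-np.pi/2; print('boom ~',b,'r',np.hypot(*d))
for D in list(np.arange(.1,1,.1))+[-.08-b,-.073-b,-.06-b]:
    q=np.array([*(pv+np.hypot(*d)*np.array([np.cos(a0+D),np.sin(a0+D)])),p[2]])
    print(round(D,3),(R.T@(q-p)/.2).round(3))
E
python3 bm.py
```

```text
[ 0.5956 -0.0351  0.1237] 0.010954993675612383 29.81660932302475 F [-0.3618  0.8922  7.1866]
boom ~ -1.1376133991330417 r 0.06546863177403554
0.1 [-0.     0.033 -0.   ]
0.2 [ 0.003  0.065 -0.   ]
0.3 [ 0.01   0.097 -0.   ]
0.4 [ 0.019  0.129 -0.   ]
0.5 [ 0.032  0.159 -0.   ]
0.6 [ 0.047  0.188 -0.   ]
0.7 [ 0.066  0.215 -0.   ]
0.8 [ 0.087  0.24  -0.   ]
0.9 [ 0.11   0.263 -0.001]
1.058 [ 0.152  0.293 -0.001]
1.065 [ 0.154  0.295 -0.001]
1.078 [ 0.157  0.297 -0.001]
```

>>> {"api": "jog_arm", "payload": {"series": "0 0.033 0 0 0 0 1;0.003 0.065 0 0 0 0 1;0.01 0.097 0 0 0 0 1;0.019 0.129 0 0 0 0 1;0.032 0.159 0 0 0 0 1;0.047 0.188 0 0 0 0 1;0.066 0.215 0 0 0 0 1;0.087 0.24 0 0 0 0 1;0.11 0.263 0 0 0 0 1;0.135 0.282 0 0 0 0 1;0.135 0.282 0 0 0 0 1;0.135 0.282 0 0 0 0 1"}}

```text
clock: 15.32
ee_pos: [0.5506, 0.0088, 0.1235]
tool_rot: [[-0.94, -0.341, 0.003], [-0.341, 0.94, -0.0], [-0.002, -0.001, -1.0]]
contact_force: [0.7, 0.1, 8.4]
opening: 0.0109
finger_force: 30.5
```

```bash
python3 bm.py
python3 - <<'E'
from m import *
a=cv2.convertScaleAbs(snap('top','top4.png'),alpha=1.8)
b=cv2.convertScaleAbs(snap('scene','scene4.png'),alpha=1.2)
o=np.hstack([cv2.resize(a[270:345,335:410],(400,400),interpolation=2),cv2.resize(b[225:300,220:295],(400,400),interpolation=2)])
cv2.imwrite('pics/p4.png',o)
E
```

```text
[0.5506 0.0088 0.1235] 0.010885747150397758 30.471832752227783 F [0.7463 0.1408 8.3676]
boom ~ -0.13423935330825376 r 0.0654532391516462
0.1 [ 0.028  0.018 -0.   ]
0.2 [ 0.057  0.032 -0.   ]
0.3 [ 0.087  0.044 -0.   ]
0.4 [ 0.119  0.053 -0.   ]
0.5 [ 0.151  0.059 -0.   ]
0.6 [ 0.184  0.061 -0.001]
0.7 [ 0.216  0.06  -0.001]
0.8 [ 0.249  0.056 -0.001]
0.9 [ 0.281  0.048 -0.001]
0.054 [ 0.015  0.01  -0.   ]
0.061 [ 0.017  0.011 -0.   ]
0.074 [ 0.02   0.013 -0.   ]
```

View pics/p4.png

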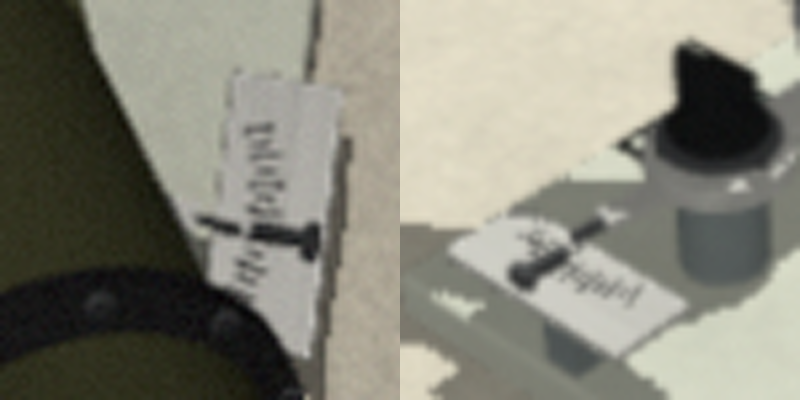

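The pointer's dark tip ends at about (241,230), and the tab runs (250,235)–(312,241). So the arm is close to the mark but a few mm short.

Run:
```python
from m import *
v=np.load('v.npy');t=v[:3]
Z=lambda p:(np.array(p,float)+.5)*75/400-.5+[335,270]
Zs=lambda p:(np.array(p,float)-[400,0]+.5)*75/400-.5+[220,225]
wr=lambda x:(x+np.pi)%(2*np.pi)-np.pi
pv=np.array([.533,-.0542])
def A(n,q,z): w=ray(n,q,z)[:,:2]-pv; return wr(np.arctan2(w[:,1],w[:,0])-t[2]+np.pi/2),np.hypot(w[:,0],w[:,1])
print('ptr',A('top',Z([[200,217],[241,230]]),.088))
for z in(.08,.085,.088): print('tab',A('top',Z([[250,235],[280,239],[312,241]]),z))
for z in(.08,.085,.088): print('scene tab',A('scene',Zs([[575,240],[550,255],[520,275]]),z))
print('scene ptr tip',A('scene',Zs([[600,220]]),.088))
im=cv2.imread('pics/top4.png');o=cv2.resize(cv2.convertScaleAbs(im,alpha=1.8)[290:340,365:405],(640,800),interpolation=cv2.INTER_NEAREST)[:600]
im=cv2.imread('pics/scene4.png');
for b in(-.1342,-.1,-.08,-.06):
  P=c2w(t,[[.085*np.sin(b),-.07-.085*np.cos(b),.088]]); print(b,((proj('top',P)-[335,270]+.5)*400/75-.5).round(0),((proj('scene',P)-[220,225]+.5)*400/75-.5+[400,0]).round(0))
```

```text
ptr (array([-0.094 , -0.1081]), array([0.0681, 0.085 ]))
tab (array([-0.1072, -0.0933, -0.0739]), array([0.0895, 0.1015, 0.114 ]))
tab (array([-0.115 , -0.1002, -0.0801]), array([0.0892, 0.101 , 0.1136]))
tab (array([-0.1198, -0.1044, -0.0838]), array([0.0889, 0.1008, 0.1133]))
scene tab (array([-0.1697, -0.1481, -0.1196]), array([0.0799, 0.0944, 0.1122]))
scene tab (array([-0.1029, -0.0921, -0.0732]), array([0.0832, 0.0977, 0.1155]))
scene tab (array([-0.0655, -0.0603, -0.0466]), array([0.0854, 0.0998, 0.1175]))
scene ptr tip (array([-0.1142]), array([0.0686]))
-0.1342 [[241. 238.]] [[565. 233.]]
-0.1 [[243. 231.]] [[569. 236.]]
-0.08 [[244. 227.]] [[571. 238.]]
-0.06 [[244. 223.]] [[573. 240.]]
```

Run:
```python
from m import *
a=cv2.convertScaleAbs(cv2.imread('pics/top4.png'),alpha=1.8)[300:325,368:398]
b=cv2.convertScaleAbs(cv2.imread('pics/scene4.png'),alpha=1.2)[256:286,236:266]
o=np.hstack([cv2.resize(a,(480,400),interpolation=0),cv2.resize(b,(400,400),interpolation=0)[:,:320]])
cv2.imwrite('pics/p5.png',o)
```

```text
(no output)
```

View pics/p5.png

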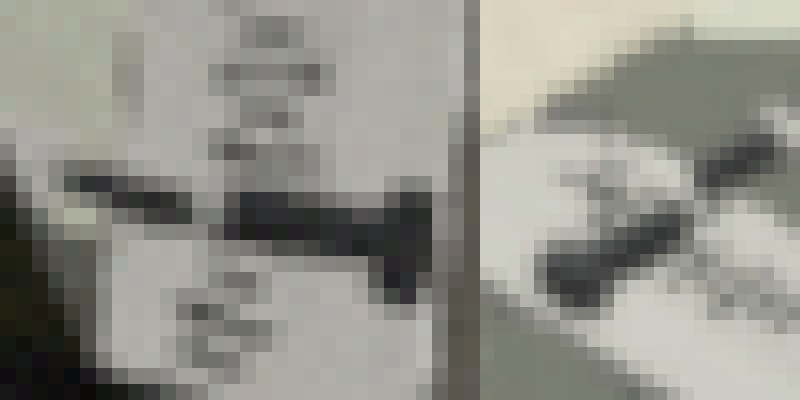

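```bash
cat > al.py <<'E'
import sys
from m import *
v=np.load('v.npy');t=v[:3]; wr=lambda x:(x+np.pi)%(2*np.pi)-np.pi
f=sys.argv[1]; g=cv2.imread('pics/top%s.png'%f).max(2).astype(float)
def cols(x0,x1,y0,y1):
    r=[]
    for x in range(x0,x1):
        w=np.clip(70-g[y0:y1,x],0,None)
        if w.sum()>15: r.append([x,(w*np.arange(y0,y1)).sum()/w.sum()])
    return np.array(r)
y0,y1=int(sys.argv[2]),int(sys.argv[3])
pt=cols(373,380,y0,y1); tb=cols(383,391,309,319)
print(pt.round(1).tolist(),tb.round(1).tolist())
for pv in([.533,-.0542],[.5318,-.0547]):
  def A(q,z): w=ray('top',q,z)[:,:2]-pv; return wr(np.arctan2(w[:,1],w[:,0])-t[2]+np.pi/2)
  print('ptr',A(pt,.088).round(3),'tab80',A(tb,.08).round(3),'tab86',A(tb,.086).mean())
E
python3 al.py 4 308 318
```

```text
[[373.0, 313.7], [374.0, 311.2], [375.0, 311.7], [376.0, 312.0], [377.0, 312.3], [378.0, 312.5], [379.0, 312.6]] [[383.0, 312.9], [384.0, 313.2], [385.0, 313.4], [386.0, 313.5], [387.0, 313.6], [388.0, 313.9], [389.0, 314.0], [390.0, 314.2]]
ptr [-0.186 -0.108 -0.115 -0.114 -0.116 -0.113 -0.11 ] tab80 [-0.082 -0.082 -0.083 -0.08  -0.078 -0.078 -0.077 -0.076] tab86 -0.08790720705948579
ptr [-0.172 -0.094 -0.101 -0.101 -0.103 -0.1   -0.097] tab80 [-0.07  -0.071 -0.072 -0.069 -0.067 -0.068 -0.067 -0.066] tab86 -0.07715698307872304
```

>>> {"api": "jog_arm", "payload": {"series": "0.004 0.003 0 0 0 0 1;0.0085 0.0055 0 0 0 0 1;0.0085 0.0055 0 0 0 0 1;0.0085 0.0055 0 0 0 0 1;0.0085 0.0055 0 0 0 0 1"}}

```text
clock: 15.83
ee_pos: [0.5496, 0.0091, 0.1235]
tool_rot: [[-0.94, -0.341, 0.004], [-0.341, 0.94, 0.0], [-0.004, -0.001, -1.0]]
contact_force: [2.5, 0.4, 6.4]
opening: 0.011
finger_force: 30.3
```

```bash
python3 -c "
from h import *
snap('top','top5.png')"; python3 al.py 5 308 317; python3 bm.py | head -2
```

```text
[[373.0, 312.7], [374.0, 311.0], [375.0, 311.3], [376.0, 311.4], [377.0, 311.5], [378.0, 311.6], [379.0, 312.1]] [[383.0, 312.9], [384.0, 313.2], [385.0, 313.4], [386.0, 313.5], [387.0, 313.6], [388.0, 313.9], [389.0, 314.1], [390.0, 314.2]]
ptr [-0.159 -0.102 -0.102 -0.1   -0.095 -0.092 -0.097] tab80 [-0.082 -0.082 -0.083 -0.08  -0.077 -0.079 -0.077 -0.076] tab86 -0.08784555494651342
ptr [-0.145 -0.087 -0.088 -0.086 -0.081 -0.079 -0.084] tab80 [-0.07  -0.071 -0.072 -0.069 -0.066 -0.068 -0.067 -0.066] tab86 -0.07709471184260214
[0.5496 0.0091 0.1235] 0.010926960670999708 30.31954050064087 F [ 1.8802 -0.0169  7.1426]
boom ~ -0.11887920909508054 r 0.06545870883040565
```

>>> {"api": "jog_arm", "payload": {"series": "0.005 0.003 0 0 0 0 1;0.008 0.005 0 0 0 0 1;0.008 0.005 0 0 0 0 1;0.008 0.005 0 0 0 0 1"}}

```text
clock: 16.22
ee_pos: [0.5483, 0.0094, 0.1235]
tool_rot: [[-0.94, -0.341, 0.005], [-0.341, 0.94, -0.0], [-0.005, -0.002, -1.0]]
contact_force: [3.8, -0.1, 5.7]
opening: 0.0105
finger_force: 30.2
```

```bash
python3 -c "
from h import *
snap('top','top6.png')"; python3 al.py 6 308 317; python3 bm.py | head -2
```

```text
[[373.0, 312.8], [374.0, 311.1], [375.0, 310.5], [376.0, 310.5], [377.0, 310.6], [378.0, 311.0], [379.0, 311.3]] [[383.0, 312.9], [384.0, 313.1], [385.0, 313.4], [386.0, 313.5], [387.0, 313.6], [388.0, 313.9], [389.0, 314.0], [390.0, 314.2]]
ptr [-0.162 -0.105 -0.08  -0.075 -0.072 -0.076 -0.078] tab80 [-0.082 -0.082 -0.083 -0.08  -0.078 -0.078 -0.077 -0.076] tab86 -0.08786668122278057
ptr [-0.148 -0.091 -0.066 -0.06  -0.058 -0.063 -0.065] tab80 [-0.07  -0.07  -0.072 -0.069 -0.067 -0.068 -0.067 -0.066] tab86 -0.07711597575281492
[0.5483 0.0094 0.1236] 0.010629958259844785 30.159245431423187 F [4.8345 0.2685 6.0315]
boom ~ -0.09873828608541557 r 0.06538952299709537
```

>>> {"api": "jog_arm", "payload": {"series": "-0.004 -0.002 0 0 0 0 1;-0.004 -0.002 0 0 0 0 0.5;-0.004 -0.002 0 0 0 0 0.5;-0.004 -0.002 0 0 0 0 0.5;-0.004 -0.002 -0.2 0 0 0 0.5;-0.004 -0.002 -0.42 0 0 0 0.5;0.15 -0.2 -0.42 0 0 0.08 0.5;0.18 -0.325 -0.42 0 0 0.151 0.5;0.18 -0.325 -0.42 0 0 0.151 0.5;0.18 -0.325 -0.42 0 0 0.151 0.5;0.18 -0.325 -0.42 0 0 0.151 0.5"}}

```text
clock: 17.18
ee_pos: [0.5339, -0.0647, 0.2058]
tool_rot: [[-0.991, 0.132, -0.001], [0.132, 0.991, -0.0], [0.001, -0.0, -1.0]]
contact_force: [0.2, 0.9, 0.3]
opening: 0.0428
finger_force: 0.0
```

```bash
python3 -c "
from h import *
snap('top','top7.png')"; python3 al.py 7 307 317; python3 go.py .533 -.0542 .1225 82.5
```

```text
[[373.0, 311.5], [374.0, 311.5], [375.0, 311.5], [376.0, 311.5], [377.0, 311.5], [378.0, 311.5], [379.0, 311.5]] [[383.0, 313.5], [384.0, 313.5], [385.0, 313.5], [386.0, 313.5], [387.0, 313.5], [388.0, 313.5], [389.0, 313.5], [390.0, 313.5]]
ptr [-0.123 -0.115 -0.108 -0.101 -0.094 -0.089 -0.083] tab80 [-0.094 -0.089 -0.085 -0.079 -0.075 -0.07  -0.066 -0.061] tab86 -0.08596648426684256
ptr [-0.108 -0.1   -0.094 -0.087 -0.081 -0.076 -0.07 ] tab80 [-0.082 -0.078 -0.074 -0.069 -0.064 -0.06  -0.056 -0.051] tab86 -0.07520228904279425
p [ 0.534  -0.064   0.2058] tooly 82.821071388965 open 0.04273740861887874 F [-0.3984 -0.4409 -0.1548] M [0.0068 0.0304 0.0292] j [ 0.287   0.4019 -0.3077  1.7682  0.142   0.994   1.3701]
shift [0.011 0.048 0.416]
turn 0.0017837299386943388
```

>>> {"api": "jog_arm", "payload": {"series": "0.011 0.048 0.1 0 0 0 0.5;0.011 0.048 0.25 0 0 0 0.5;0.011 0.048 0.36 0 0 0 0.5;0.011 0.048 0.41 0 0 0 0.5;0.011 0.048 0.41 0 0 0 0.5;0.011 0.048 0.41 0 0 0 0.5;0.011 0.048 0.41 0 0 0 1;0.011 0.048 0.41 0 0 0 1;0.011 0.048 0.41 0 0 0 1;0.011 0.048 0.41 0 0 0 1;0.011 0.048 0.41 0 0 0 1", "squeeze": 60}}

```text
clock: 18.15
ee_pos: [0.5344, -0.0543, 0.1254]
tool_rot: [[-0.992, 0.126, 0.003], [0.126, 0.992, -0.0], [-0.003, -0.0, -1.0]]
contact_force: [-0.6, 0.1, 6.8]
opening: 0.0126
finger_force: 59.3
```

```bash
python3 go.py .533 -.0542 .1225 14
```

```text
p [ 0.5344 -0.0543  0.1254] tooly 82.73807358756201 open 0.012636650088122132 F [-0.6331  0.1091  6.764 ] M [-0.0257  0.1977 -0.0065] j [ 0.2499  0.4904 -0.2872  1.879   0.1884  0.7957  1.3068]
shift [ 0.007 -0.     0.015]
turn 0.3818781865975667
```

>>> {"api": "jog_arm", "payload": {"series": "0 0 -0.01 0 0 0.04 1;0 0 -0.01 0 0 0.08 1;0 0 -0.01 0 0 0.12 1;0 0 -0.01 0 0 0.16 1;0 0 -0.01 0 0 0.2 1;0 0 -0.01 0 0 0.24 1;0 0 -0.01 0 0 0.28 1;0 0 -0.01 0 0 0.32 1;0 0 -0.01 0 0 0.35 1;0 0 -0.01 0 0 0.37 1;0 0 -0.01 0 0 0.37 1;0 0 -0.01 0 0 0.37 1"}}

```text
clock: 19.15
ee_pos: [0.5336, -0.0551, 0.1256]
tool_rot: [[-0.28, 0.96, -0.0], [0.96, 0.28, -0.001], [-0.001, -0.001, -1.0]]
contact_force: [2.2, -4.8, -12.7]
opening: 0.0123
finger_force: 61.7
```

```bash
python3 go.py .533 -.0542 .1225 12
```

```text
p [ 0.5336 -0.0551  0.1256] tooly 16.231586569657853 open 0.012348138971162092 F [  2.237   -4.7787 -12.6802] M [-1.0267 -0.7077 -0.1311] j [ 0.0256  0.4816  0.0457  1.8813 -0.0283  0.7794  0.3695]
shift [ 0.005 -0.001  0.015]
turn 0.023508814275876942
```

>>> {"api": "jog_arm", "payload": {"series": "0 0 0 0 0 0.015 1;0 0 0 0 0 0.025 1;0 0 0 0 0 0.035 1;0 0 0 0 0 0.035 1;0 0 0 0 0 0.035 1"}}

```text
clock: 19.57
ee_pos: [0.5334, -0.0552, 0.1256]
tool_rot: [[-0.173, 0.985, -0.0], [0.985, 0.173, -0.001], [-0.001, -0.001, -1.0]]
contact_force: [3.0, -5.4, -11.3]
opening: 0.0129
finger_force: 61.6
```

```bash
python3 go.py .533 -.0542 .1225 12
```

```text
p [ 0.5334 -0.0552  0.1256] tooly 9.951266688280588 open 0.012903530054620522 F [  2.97    -5.4421 -11.3159] M [-1.0451 -0.7152 -0.0535] j [ 0.0049  0.4825  0.0766  1.8817 -0.0491  0.7795  0.2814]
shift [ 0.005 -0.001  0.015]
turn -0.011381851731774539
```

>>> {"api": "jog_arm", "payload": {"series": "0 0 0 0 0 0.015 1;0 0 0 0 0 0.03 1;0 0 0 0 0 0.045 1;0 0 0 0 0 0.045 1;0 0 0 0 0 0.045 1"}}

```text
clock: 19.98
ee_pos: [0.5335, -0.055, 0.1256]
tool_rot: [[-0.039, 0.999, -0.0], [0.999, 0.039, -0.002], [-0.002, -0.0, -1.0]]
contact_force: [2.3, -5.6, -10.8]
opening: 0.0128
finger_force: 96.0
```

```bash
python3 go.py .533 -.0542 .1225 12
```

```text
p [ 0.5335 -0.055   0.1256] tooly 2.2190029793187045 open 0.012817559128744846 F [  2.2967  -5.6059 -10.8414] M [-1.488  -0.5592  2.4411] j [-0.0233  0.4841  0.1164  1.882  -0.0734  0.7798  0.1709]
shift [ 0.004 -0.002  0.016]
turn -0.05433887233711832
```

>>> {"api": "jog_arm", "payload": {"series": "0 0 0 0 0 -0.02 1;0 0 0 0 0 -0.025 1;0 0 0 0 0 -0.025 0.5;0 0 0 0 0 -0.025 0.5;0 0 0 0 0 -0.025 0.5;0 0 -0.2 0 0 -0.025 0.5;0 0 -0.4 0 0 -0.025 0.5;-0.3 -0.3 -0.5 0 0 -0.025 0.5;-0.7 -0.3 -0.5 0 0 -0.025 0.5;-0.95 -0.3 -0.5 0 0 -0.025 0.5;-0.95 -0.3 -0.5 0 0 -0.025 0.5;-0.95 -0.3 -0.5 0 0 -0.025 0.5"}}

```text
clock: 20.98
ee_pos: [0.479, -0.2475, 0.2273]
tool_rot: [[-0.109, 0.994, 0.002], [0.994, 0.109, -0.0], [-0.001, 0.002, -1.0]]
contact_force: [-0.3, -0.2, -0.3]
opening: 0.0428
finger_force: 0.0
```

```bash
python3 go.py .533 -.0542 .1225 12
python3 - <<'E'
from m import *
a=cv2.convertScaleAbs(snap('top','top8.png'),alpha=1.8)
b=cv2.convertScaleAbs(snap('scene','scene8.png'),alpha=1.2)
o=np.hstack([cv2.resize(a[240:390,210:410],(533,400),interpolation=2),cv2.resize(b[215:315,215:282],(267,400),interpolation=2)])
o=np.vstack([o,cv2.resize(cv2.convertScaleAbs(a,alpha=1)[255:305,440:520],(0,0),fx=4,fy=4) if 0 else cv2.resize(a[270:370,420:620],(800,200),interpolation=2)])
cv2.imwrite('pics/p8.png',o)
E
python3 al.py 8 307 317
```

```text
p [ 0.479  -0.2475  0.2273] tooly 6.284814214936747 open 0.04277332680010831 F [-0.2776 -0.2135 -0.2886] M [ 0.02   -0.0803  0.0237] j [ 0.3205  0.3762  0.1599  1.7388 -0.0691  1.0299  0.6145]
shift [0.932 0.373 0.524]
turn -0.031751032139240305
[[373.0, 312.7], [374.0, 311.1], [375.0, 310.7], [376.0, 310.7], [377.0, 311.1], [378.0, 311.4], [379.0, 311.5]] [[383.0, 312.9], [384.0, 313.1], [385.0, 313.4], [386.0, 313.5], [387.0, 313.6], [388.0, 313.9], [389.0, 314.1], [390.0, 314.2]]
ptr [-0.159 -0.104 -0.085 -0.08  -0.085 -0.087 -0.082] tab80 [-0.08  -0.081 -0.083 -0.08  -0.077 -0.078 -0.077 -0.075] tab86 -0.08764027858710066
ptr [-0.144 -0.09  -0.071 -0.066 -0.071 -0.074 -0.069] tab80 [-0.069 -0.07  -0.072 -0.069 -0.067 -0.068 -0.067 -0.065] tab86 -0.07688721698240114
```

View pics/p8.png

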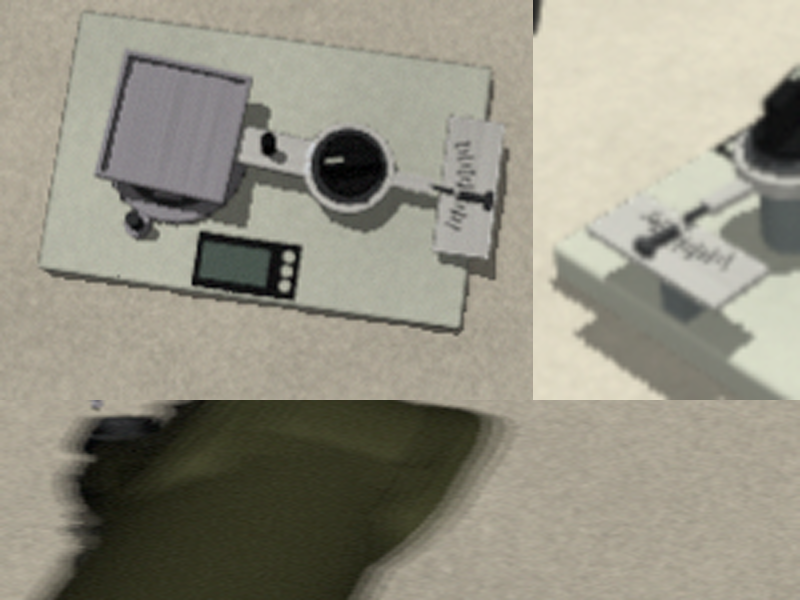

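The pointer and tab line up (-0.083 against -0.080 rad), and the knob is back at its tight angle. Before picking weights, I check whether any has moved since the start.

```bash
cat > wt.py <<'E'
import sys
from m import *
W={'a':(.575,-.3905),'b':(.4735,-.376),'c':(.437,-.2895)}
a=cv2.imread('pics/scene0.png'); b=cv2.imread(sys.argv[1])
for k,w in W.items():
    u,v=proj('scene',[*w,.03])[0].round().astype(int); T=a[v-14:v+15,u-14:u+15]
    x0,y0=max(u-60,0),max(v-60,0); S=b[y0:v+61,x0:u+61]
    r=cv2.matchTemplate(S,T,cv2.TM_CCOEFF_NORMED); _,m,_,loc=cv2.minMaxLoc(r); print(k,(u,v),'shift',loc[0]+x0-(u-14),loc[1]+y0-(v-14),round(m,3))
E
python3 wt.py pics/scene8.png; python3 go.py .575 -.3905 .12
```

```text
a (np.int64(196), np.int64(369)) shift 0 0 1.0
b (np.int64(167), np.int64(343)) shift 29 26 0.953
c (np.int64(185), np.int64(312)) shift 0 -1 0.837
p [ 0.4772 -0.2537  0.2272] tooly 5.668460959904223 open 0.04305505062219473 F [-0.9069  0.1823 -0.2617] M [ 0.0394 -0.0047 -0.0126] j [ 0.3252  0.3779  0.1661  1.7369 -0.067   1.0293  0.6131]
shift [-0.726  0.419  0.54 ]
```

>>> {"api": "jog_arm", "payload": {"series": "-0.726 0.419 0.5 0 0 0 0.5;-0.726 0.419 0.5 0 0 0 0.5;-0.726 0.419 0.5 0 0 0 0.5;-0.726 0.419 0.5 0 0 0 0.5;-0.726 0.419 0.5 0 0 0 0.5;-0.726 0.419 0.5 0 0 0 0.5;-0.726 0.419 0.5 0 0 0 0.5;-0.726 0.419 0.5 0 0 0 0.5", "squeeze": 50}}

```text
clock: 21.75
ee_pos: [0.5787, -0.38, 0.1264]
tool_rot: [[-0.109, 0.994, 0.0], [0.994, 0.109, 0.001], [0.001, 0.0, -1.0]]
contact_force: [-0.3, 1.2, -0.7]
opening: 0.0427
finger_force: 0.0
```

```bash
python3 go.py .575 -.3905 .027
python3 - <<'E'
from h import *
snap('scene','scene9.png')
E
python3 wt.py pics/scene9.png
```

```text
p [ 0.5787 -0.38    0.1264] tooly 6.279612382869798 open 0.04272932888409153 F [-0.3004  1.2321 -0.7197] M [-0.0093 -0.0026  0.0128] j [ 0.4678  0.6973  0.1438  1.4418 -0.11    1.0106  0.7466]
shift [-0.051 -0.024  0.497]
a (np.int64(196), np.int64(369)) shift 0 -1 0.804
b (np.int64(167), np.int64(343)) shift 29 24 0.795
c (np.int64(185), np.int64(312)) shift -18 32 0.668
```

>>> {"api": "jog_arm", "payload": {"series": "-0.051 -0.024 0.1 0 0 0 0.5;-0.051 -0.024 0.3 0 0 0 0.5;-0.051 -0.024 0.45 0 0 0 0.5;-0.051 -0.024 0.495 0 0 0 0.5;-0.051 -0.024 0.495 0 0 0 0.5;-0.051 -0.024 0.495 0 0 0 1;-0.051 -0.024 0.495 0 0 0 1;-0.051 -0.024 0.495 0 0 0 1;-0.051 -0.024 0.495 0 0 0 1;-0.051 -0.024 0.495 0 0 0 1;-0.051 -0.024 0.495 0 0 0 1"}}

```text
clock: 22.72
ee_pos: [0.5762, -0.3926, 0.03]
tool_rot: [[-0.109, 0.994, 0.004], [0.994, 0.109, -0.002], [-0.003, 0.003, -1.0]]
contact_force: [-0.5, 0.7, 7.0]
opening: 0.0124
finger_force: 48.7
```

```bash
cat > ty.py <<'E'
from m import *
v=np.load('v.npy');t=v[:3]; pv=np.array([.5335,-.0545]); b=-.08
a=b+t[2]+np.pi/2; u=np.array([np.cos(a),np.sin(a)]); w=np.array([-u[1],u[0]])
for i in(-.023,.023):
  for j in(-.023,.023): print(i,j,pv+(.14+i)*u+j*w)
E
python3 ty.py; python3 go.py .575 -.3905 .25
```

```text
-0.023 -0.023 [0.5813 0.0548]
-0.023 0.023 [0.5363 0.0647]
0.023 -0.023 [0.5912 0.0997]
0.023 0.023 [0.5463 0.1096]
p [ 0.5762 -0.3926  0.03  ] tooly 6.2505655939086395 open 0.012411336822455417 F [-0.4544  0.742   6.9536] M [0.1984 0.2204 0.0207] j [ 0.4936  0.8032  0.1271  1.5161 -0.1247  0.8259  0.7756]
shift [ 0.008 -0.001 -1.1  ]
```

>>> {"api": "jog_arm", "payload": {"series": "0 0 -0.2 0 0 0 1;0 0 -0.4 0 0 0 1;0 0 -0.6 0 0 0 1;0 0 -0.8 0 0 0 1;0 0 -0.9 0 0 0 1;0.2 0 -0.9 0 0 0 1;0.4 0.1 -0.9 0 0 0 1;0.6 0.1 -0.9 0 0 0 1;0.8 0.15 -0.9 0 0 0 1;1 0.17 -0.9 0 0 0 1;1 0.17 -0.9 0 0 0 1;1 0.17 -0.9 0 0 0 1"}}

```text
clock: 23.72
ee_pos: [0.5877, -0.1855, 0.2084]
tool_rot: [[-0.115, 0.993, 0.002], [0.993, 0.115, 0.001], [0.001, 0.002, -1.0]]
contact_force: [0.5, -0.7, -1.2]
opening: 0.0123
finger_force: 49.2
```

>>> {"api": "jog_arm", "payload": {"series": "0.2 0 0 0 0 0 1;0.4 0.05 0 0 0 0 1;0.6 0.1 0 0 0 0 1;0.8 0.13 0 0 0 0 1;1 0.17 0 0 0 0 1;1 0.17 0 0 0 0 1;1 0.17 0 0 0 0 1"}}

```text
clock: 24.3
ee_pos: [0.5994, 0.0153, 0.2076]
tool_rot: [[-0.113, 0.994, 0.001], [0.994, 0.113, 0.001], [0.001, 0.001, -1.0]]
contact_force: [0.6, -1.4, -1.3]
opening: 0.012
finger_force: 49.2
```

```bash
python3 go.py .590 .0997 .137
python3 - <<'E'
from h import *
snap('scene','scene10.png');snap('top','top10.png')
E
python3 wt.py pics/scene10.png
```

```text
p [0.5994 0.0153 0.2076] tooly 6.475016965034045 open 0.01202768097961316 F [ 0.5996 -1.4427 -1.2887] M [-0.0902 -0.0143 -0.0046] j [-0.152   0.4845  0.1353  1.611  -0.0732  1.0498  0.1173]
shift [0.424 0.    0.353]
a (np.int64(196), np.int64(369)) shift -29 -26 0.953
b (np.int64(167), np.int64(343)) shift 0 0 1.0
c (np.int64(185), np.int64(312)) shift 0 0 1.0
```

>>> {"api": "jog_arm", "payload": {"series": "0.2 0 0 0 0 0 1;0.424 0 0 0 0 0 1;0.424 0 0 0 0 0 1;0.424 0 0.15 0 0 0 1;0.424 0 0.3 0 0 0 1;0.424 0 0.35 0 0 0 1;0.424 0 0.37 0 0 0 1;0.424 0 0.37 0 0 0 1;0.424 0 0.37 0 0 0 1"}}

```text
clock: 25.15
ee_pos: [0.5907, 0.0964, 0.1342]
tool_rot: [[-0.107, 0.994, 0.002], [0.994, 0.107, -0.0], [-0.0, 0.002, -1.0]]
contact_force: [0.1, -0.2, -0.7]
opening: 0.0117
finger_force: 49.3
```

>>> {"api": "jog_arm", "payload": {"series": "0.01 0 0.01 0 0 0 1;0.01 0 0.018 0 0 0 1;0.01 0 0.018 0 0 0 1;0.01 0 0.018 0 0 0 0.6;0.01 0 0.018 0 0 0 0.6;0.01 0 0.01 0 0 0 0.6;0.01 0 -0.2 0 0 0 0.6;0.01 0 -0.4 0 0 0 0.6;-0.2 0 -0.4 0 0 0 0.6;-0.4 0 -0.4 0 0 0 0.6;-0.6 0 -0.4 0 0 0 0.6;-0.8 0 -0.4 0 0 0 0.6"}}

```text
clock: 26.15
ee_pos: [0.6071, -0.0631, 0.2136]
tool_rot: [[-0.11, 0.994, 0.001], [0.994, 0.11, -0.0], [-0.0, 0.001, -1.0]]
contact_force: [1.1, 0.2, -0.2]
opening: 0.0343
finger_force: 0.0
```

>>> {"api": "jog_arm", "payload": {"series": "-0.2 0 0 0 0 0 0.5;-0.4 0 0 0 0 0 0.5;-0.6 0 0 0 0 0 0.5;-0.8 0 0 0 0 0 0.5;-1 0 0 0 0 0 0.5;-1 0 0 0 0 0 0.5;-1 0 0 0 0 0 0.5"}}

```text
clock: 26.73
ee_pos: [0.6277, -0.2643, 0.2125]
tool_rot: [[-0.103, 0.995, -0.001], [0.995, 0.103, -0.001], [-0.001, -0.001, -1.0]]
contact_force: [0.8, 1.8, -0.0]
opening: 0.0425
finger_force: 0.0
```

```bash
python3 go.py .437 -.2895 .12
python3 - <<'E'
from h import *
snap('scene','scene11.png');a=cv2.convertScaleAbs(snap('top','top11.png'),alpha=1.8)
b=cv2.convertScaleAbs(cv2.imread('pics/scene11.png'),alpha=1.2)
cv2.imwrite('pics/p11.png',np.hstack([cv2.resize(a[240:340,230:330],(400,400),interpolation=2),cv2.resize(b[190:290,270:370],(400,400),interpolation=2)]))
E
python3 wt.py pics/scene11.png
```

```text
p [ 0.6277 -0.2643  0.2125] tooly 5.91925148883732 open 0.04254699249437649 F [ 0.8322  1.8325 -0.0181] M [ 0.0633 -0.0362 -0.0038] j [ 0.2764  0.6102  0.156   1.3647 -0.0948  1.1745  0.5446]
shift [-0.027 -0.961  0.464]
a (np.int64(196), np.int64(369)) shift 34 -19 0.529
b (np.int64(167), np.int64(343)) shift 18 -32 0.627
c (np.int64(185), np.int64(312)) shift 0 0 0.596
```

View pics/p11.png

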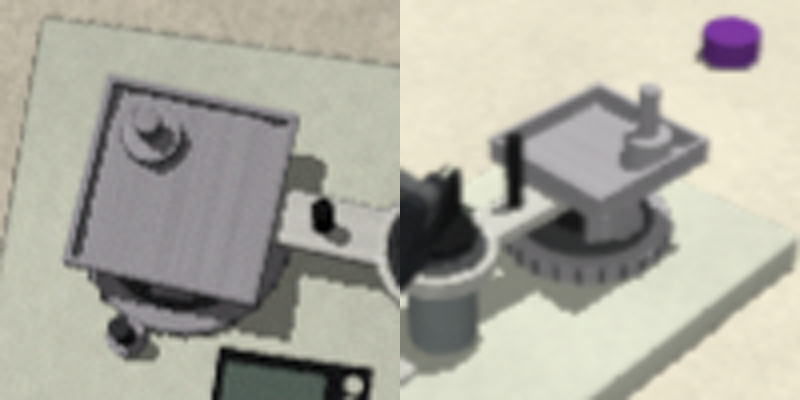

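Weight a stands upright in the tray's far corner (left 152,130; right 650,130). Next is weight c.

>>> {"api": "jog_arm", "payload": {"series": "-0.027 -0.2 0.2 0 0 0 0.5;-0.027 -0.4 0.4 0 0 0 0.5;-0.027 -0.6 0.4 0 0 0 0.5;-0.027 -0.8 0.4 0 0 0 0.5;-0.027 -0.961 0.4 0 0 0 0.5;-0.027 -0.961 0.4 0 0 0 0.5;-0.027 -0.961 0.4 0 0 0 0.5;-0.027 -0.961 0.4 0 0 0 0.5;-0.027 -0.961 0.4 0 0 0 0.5"}}

```text
clock: 27.58
ee_pos: [0.4406, -0.2855, 0.1336]
tool_rot: [[-0.112, 0.994, 0.002], [0.994, 0.112, -0.0], [-0.0, 0.002, -1.0]]
contact_force: [-0.2, 0.1, 0.4]
opening: 0.043
finger_force: 0.0
```

```bash
python3 go.py .4365 -.2895 .027
python3 - <<'E'
from h import *
snap('scene','scene12.png')
E
python3 wt.py pics/scene12.png
```

```text
p [ 0.4406 -0.2855  0.1336] tooly 6.40452457844226 open 0.0429750552122771 F [-0.1926  0.0997  0.3928] M [ 0.0243 -0.0507 -0.0189] j [ 0.4283  0.4597  0.1467  1.9036 -0.0936  0.7828  0.7381]
shift [-0.017 -0.024  0.533]
a (np.int64(196), np.int64(369)) shift -12 -46 0.438
b (np.int64(167), np.int64(343)) shift 18 -32 0.816
c (np.int64(185), np.int64(312)) shift 0 -1 0.84
```

>>> {"api": "jog_arm", "payload": {"series": "-0.017 -0.02 0.15 0 0 0 0.5;-0.017 -0.02 0.3 0 0 0 0.5;-0.017 -0.02 0.45 0 0 0 0.5;-0.017 -0.02 0.53 0 0 0 0.5;-0.017 -0.02 0.53 0 0 0 0.5;-0.017 -0.02 0.53 0 0 0 1;-0.017 -0.02 0.53 0 0 0 1;-0.017 -0.02 0.53 0 0 0 1;-0.017 -0.02 0.53 0 0 0 1;-0.017 -0.02 0.53 0 0 0 1;-0.017 -0.02 0.53 0 0 0 1"}}

```text
clock: 28.55
ee_pos: [0.4353, -0.2907, 0.0279]
tool_rot: [[-0.109, 0.994, 0.002], [0.994, 0.109, -0.001], [-0.001, 0.001, -1.0]]
contact_force: [0.9, 0.4, 4.5]
opening: 0.0123
finger_force: 49.0
```

```bash
python3 go.py .581 .0548 .2
```

```text
p [ 0.4353 -0.2907  0.0279] tooly 6.244574159282912 open 0.012270423987319702 F [0.923  0.4351 4.4735] M [0.1709 0.0672 0.0207] j [ 0.4684  0.6141  0.1115  2.0081 -0.1287  0.5242  0.7802]
shift [ 1.637  0.913 -0.861]
```

>>> {"api": "jog_arm", "payload": {"series": "0 0 -0.2 0 0 0 1;0 0 -0.4 0 0 0 1;0 0 -0.6 0 0 0 1;0 0 -0.8 0 0 0 1;0 0 -0.9 0 0 0 1;0.15 0.12 -0.9 0 0 0 1;0.3 0.25 -0.9 0 0 0 1;0.45 0.4 -0.9 0 0 0 1;0.6 0.5 -0.9 0 0 0 1;0.75 0.6 -0.9 0 0 0 1;0.85 0.7 -0.9 0 0 0 1;0.85 0.7 -0.9 0 0 0 1"}}

```text
clock: 29.55
ee_pos: [0.5587, -0.0987, 0.2067]
tool_rot: [[-0.118, 0.993, 0.002], [0.993, 0.118, 0.004], [0.004, 0.002, -1.0]]
contact_force: [0.2, 0.4, -1.2]
opening: 0.0123
finger_force: 49.1
```

>>> {"api": "jog_arm", "payload": {"series": "0.2 0.1 0 0 0 0 1;0.4 0.2 0 0 0 0 1;0.6 0.213 0 0 0 0 1;0.787 0.213 0 0 0 0 1;0.787 0.213 0 0 0 0 1;0.787 0.213 0 0 0 0 1;0.787 0.213 0 0 0 0 1;0.787 0.213 0 0 0 0 1"}}

```text
clock: 30.22
ee_pos: [0.5806, 0.0529, 0.2071]
tool_rot: [[-0.107, 0.994, -0.0], [0.994, 0.107, -0.001], [-0.001, -0.0, -1.0]]
contact_force: [-0.0, 0.3, -1.2]
opening: 0.0123
finger_force: 49.2
```

```bash
python3 go.py .581 .0548 .129
python3 - <<'E'
from h import *
snap('scene','scene13.png');a=cv2.convertScaleAbs(snap('top','top13.png'),alpha=1.8)
b=cv2.convertScaleAbs(cv2.imread('pics/scene13.png'),alpha=1.2)
cv2.imwrite('pics/p13.png',np.hstack([cv2.resize(a[260:380,420:540],(400,400),interpolation=2),cv2.resize(b[280:400,120:240],(400,400),interpolation=2)]))
E
python3 wt.py pics/scene13.png
```

```text
p [0.5806 0.0529 0.2071] tooly 6.115196433950705 open 0.012281790317950878 F [-0.0205  0.3164 -1.1543] M [ 0.0008 -0.0502 -0.0461] j [-0.2016  0.4592  0.1044  1.6549 -0.0527  1.0304  0.0259]
shift [0.01  0.003 0.39 ]
a (np.int64(196), np.int64(369)) shift -29 -26 0.953
b (np.int64(167), np.int64(343)) shift 0 0 1.0
c (np.int64(185), np.int64(312)) shift -18 32 0.958
```

>>> {"api": "jog_arm", "payload": {"series": "0.01 0.003 0.15 0 0 0 1;0.01 0.003 0.3 0 0 0 1;0.01 0.003 0.36 0 0 0 1;0.01 0.003 0.38 0 0 0 1;0.01 0.003 0.39 0 0 0 1;0.01 0.003 0.392 0 0 0 1;0.01 0.003 0.392 0 0 0 1"}}

```text
clock: 30.9
ee_pos: [0.5819, 0.0565, 0.1296]
tool_rot: [[-0.108, 0.994, 0.002], [0.994, 0.108, 0.0], [-0.0, 0.002, -1.0]]
contact_force: [0.5, -0.6, -2.1]
opening: 0.0125
finger_force: 49.2
```

>>> {"api": "jog_arm", "payload": {"series": "0 0 0.006 0 0 0 1;0 0 0.006 0 0 0 0.6;0 0 0.006 0 0 0 0.6;0 0 0 0 0 0 0.6;0 0 -0.2 0 0 0 0.6;0 0 -0.4 0 0 0 0.6;-0.2 -0.1 -0.4 0 0 0 0.6;-0.4 -0.2 -0.4 0 0 0 0.5;-0.6 -0.3 -0.4 0 0 0 0.5;-0.8 -0.4 -0.4 0 0 0 0.5;-1 -0.5 -0.4 0 0 0 0.5;-1 -0.5 -0.4 0 0 0 0.5"}}

```text
clock: 31.9
ee_pos: [0.5005, -0.1594, 0.2092]
tool_rot: [[-0.102, 0.995, -0.0], [0.995, 0.102, -0.003], [-0.003, -0.001, -1.0]]
contact_force: [-0.8, 0.5, 0.2]
opening: 0.0428
finger_force: 0.0
```

```bash
python3 go.py .4735 -.376 .12
```

```text
p [ 0.5005 -0.1594  0.2092] tooly 5.841078862636681 open 0.042830781011130456 F [-0.7712  0.4826  0.1658] M [ 0.0139 -0.0529 -0.0024] j [ 0.1545  0.3729  0.1485  1.7996 -0.0612  0.9732  0.4293]
shift [-1.062 -0.244  0.45 ]
```

>>> {"api": "jog_arm", "payload": {"series": "-0.2 -0.1 0 0 0 0 0.5;-0.4 -0.22 0.2 0 0 0 0.5;-0.6 -0.244 0.4 0 0 0 0.5;-0.8 -0.244 0.4 0 0 0 0.5;-1 -0.244 0.4 0 0 0 0.5;-1 -0.244 0.4 0 0 0 0.5;-1 -0.244 0.4 0 0 0 0.5;-1 -0.244 0.4 0 0 0 0.5"}}

```text
clock: 32.57
ee_pos: [0.4758, -0.3586, 0.1281]
tool_rot: [[-0.106, 0.994, -0.001], [0.994, 0.106, -0.0], [-0.0, -0.001, -1.0]]
contact_force: [0.1, 1.2, -0.5]
opening: 0.043
finger_force: 0.0
```

```bash
python3 go.py .473 -.376 .027
python3 - <<'E'
from h import *
snap('scene','scene14.png')
E
python3 wt.py pics/scene14.png
```

```text
p [ 0.4758 -0.3586  0.1281] tooly 6.056590065672032 open 0.04299721247524586 F [ 0.0847  1.1515 -0.5482] M [ 0.0881 -0.0293  0.0047] j [ 0.511   0.5609  0.1478  1.7223 -0.1022  0.8665  0.8085]
shift [-0.085 -0.023  0.505]
a (np.int64(196), np.int64(369)) shift -30 -28 0.766
b (np.int64(167), np.int64(343)) shift 0 -1 0.767
c (np.int64(185), np.int64(312)) shift -19 29 0.754
```

>>> {"api": "jog_arm", "payload": {"series": "-0.085 -0.02 0.1 0 0 0 0.5;-0.085 -0.02 0.25 0 0 0 0.5;-0.085 -0.02 0.42 0 0 0 0.5;-0.085 -0.02 0.5 0 0 0 0.5;-0.085 -0.02 0.505 0 0 0 0.5;-0.085 -0.02 0.505 0 0 0 1;-0.085 -0.02 0.505 0 0 0 1;-0.085 -0.02 0.505 0 0 0 1;-0.085 -0.02 0.505 0 0 0 1;-0.085 -0.02 0.505 0 0 0 1;-0.085 -0.02 0.505 0 0 0 1"}}

```text
clock: 33.53
ee_pos: [0.4754, -0.3745, 0.0292]
tool_rot: [[-0.109, 0.994, 0.002], [0.994, 0.109, -0.001], [-0.001, 0.002, -1.0]]
contact_force: [-0.6, 1.3, 6.4]
opening: 0.0123
finger_force: 49.4
```

```bash
python3 go.py .541 .087 .2
```

```text
p [ 0.4754 -0.3745  0.0292] tooly 6.253339260399906 open 0.012340833431192333 F [-0.5658  1.3326  6.4211] M [ 0.3446 -0.0604  0.0101] j [ 0.5527  0.6961  0.1207  1.7873 -0.1265  0.6631  0.8543]
shift [ 2.257  0.579 -0.856]
```

>>> {"api": "jog_arm", "payload": {"series": "0 0 -0.2 0 0 0 1;0 0 -0.4 0 0 0 1;0 0 -0.6 0 0 0 1;0 0 -0.8 0 0 0 1;0 0 -0.92 0 0 0 1;0.2 0.05 -0.92 0 0 0 1;0.4 0.1 -0.92 0 0 0 1;0.6 0.15 -0.92 0 0 0 1;0.8 0.2 -0.92 0 0 0 1;1 0.25 -0.92 0 0 0 1;1 0.25 -0.92 0 0 0 1;1 0.25 -0.92 0 0 0 1"}}

```text
clock: 34.53
ee_pos: [0.503, -0.1667, 0.212]
tool_rot: [[-0.115, 0.993, 0.001], [0.993, 0.115, 0.001], [0.001, 0.001, -1.0]]
contact_force: [0.3, -0.9, -1.5]
opening: 0.0124
finger_force: 49.2
```

>>> {"api": "jog_arm", "payload": {"series": "0.2 0.05 0 0 0 0 1;0.4 0.1 0 0 0 0 1;0.6 0.15 0 0 0 0 1;0.8 0.2 0 0 0 0 1;1 0.25 0 0 0 0 1;1 0.25 0 0 0 0 1;1 0.25 0 0 0 0 1;1 0.25 0 0 0 0 1"}}

```text
clock: 35.2
ee_pos: [0.5305, 0.0325, 0.2116]
tool_rot: [[-0.107, 0.994, -0.0], [0.994, 0.107, -0.001], [-0.001, -0.0, -1.0]]
contact_force: [0.2, -0.9, -1.4]
opening: 0.0122
finger_force: 49.2
```

```bash
python3 go.py .541 .087 .134
```

```text
p [0.5305 0.0325 0.2116] tooly 6.160875831845915 open 0.012186390492536713 F [ 0.1785 -0.8789 -1.4042] M [-0.0769 -0.0171  0.0134] j [-0.1726  0.3779  0.0919  1.7796 -0.039   0.986   0.0419]
shift [0.266 0.082 0.388]
```

>>> {"api": "jog_arm", "payload": {"series": "0.2 0.06 0 0 0 0 1;0.266 0.082 0 0 0 0 1;0.266 0.082 0 0 0 0 1;0.266 0.082 0.15 0 0 0 1;0.266 0.082 0.3 0 0 0 1;0.266 0.082 0.38 0 0 0 1;0.266 0.082 0.4 0 0 0 1;0.266 0.082 0.408 0 0 0 1;0.266 0.082 0.408 0 0 0 1"}}

```text
clock: 35.95
ee_pos: [0.5411, 0.0861, 0.1304]
tool_rot: [[-0.105, 0.994, -0.0], [0.994, 0.105, -0.001], [-0.001, -0.0, -1.0]]
contact_force: [-0.4, -0.3, -1.9]
opening: 0.0124
finger_force: 49.5
```

>>> {"api": "jog_arm", "payload": {"series": "0 0 0.006 0 0 0 1;0 0 0.006 0 0 0 1;0 0 0.006 0 0 0 0.6;0 0 0.006 0 0 0 0.6;0 0 0 0 0 0 0.6;0 0 -0.2 0 0 0 0.6;0 0 -0.4 0 0 0 0.6;-0.2 -0.3 -0.4 0 0 0 0.6;-0.2 -0.5 -0.4 0 0 0 0.5;-0.6 -0.7 -0.4 0 0 0 0.5;-0.8 -0.8 -0.4 0 0 0 0.5;-1 -0.8 -0.4 0 0 0 0.5"}}

```text
clock: 36.95
ee_pos: [0.4172, -0.0663, 0.2104]
tool_rot: [[-0.111, 0.994, 0.0], [0.994, 0.111, 0.001], [0.001, 0.0, -1.0]]
contact_force: [1.3, -0.3, -1.2]
opening: 0.0426
finger_force: 0.0
```

>>> {"api": "jog_arm", "payload": {"series": "-0.3 0 0 0 0 0 0.5;-0.6 0 0 0 0 0 0.5;-1 0 0 0 0 0 0.5;-1 0 0 0 0 0 0.5;-1 0 0 0 0 0 0.5;-1 0 0 0 0 0 0.5"}}

```text
clock: 37.45
ee_pos: [0.4407, -0.2726, 0.2102]
tool_rot: [[-0.101, 0.995, 0.001], [0.995, 0.101, -0.005], [-0.005, 0.0, -1.0]]
contact_force: [1.0, -0.6, -0.6]
opening: 0.0427
finger_force: 0.0
```

```bash
python3 - <<'E'
from h import *
b=cv2.convertScaleAbs(snap('scene','scene15.png'),alpha=1.2);a=cv2.convertScaleAbs(snap('top','top15.png'),alpha=1.8)
cv2.imwrite('pics/p15.png',np.hstack([cv2.resize(a[240:390,220:410],(456,360),interpolation=2),cv2.resize(b[180:300,240:355],(344,360),interpolation=2)]))
E
python3 al.py 15 307 317;python3 go.py 0.5 0 .2
```

```text
[[373.0, 312.8], [374.0, 311.3], [375.0, 310.7], [376.0, 310.8], [377.0, 311.1], [378.0, 311.5], [379.0, 311.5]] [[383.0, 312.8], [384.0, 313.1], [385.0, 313.3], [386.0, 313.5], [387.0, 313.6], [388.0, 313.8], [389.0, 314.0], [390.0, 314.2]]
ptr [-0.16  -0.11  -0.086 -0.081 -0.085 -0.088 -0.082] tab80 [-0.08  -0.08  -0.081 -0.079 -0.078 -0.077 -0.077 -0.076] tab86 -0.08694874226867283
ptr [-0.146 -0.095 -0.072 -0.067 -0.072 -0.074 -0.069] tab80 [-0.068 -0.069 -0.07  -0.068 -0.067 -0.067 -0.066 -0.066] tab86 -0.07618861543964289
p [ 0.4409 -0.2661  0.2097] tooly 6.061617030122718 open 0.04274470376161502 F [1.0812 1.0205 0.2437] M [ 0.0885 -0.0173  0.0172] j [ 0.34    0.3614  0.2173  1.8234 -0.0924  0.967   0.7021]
shift [1.292 0.434 0.048]
```

View pics/p15.png

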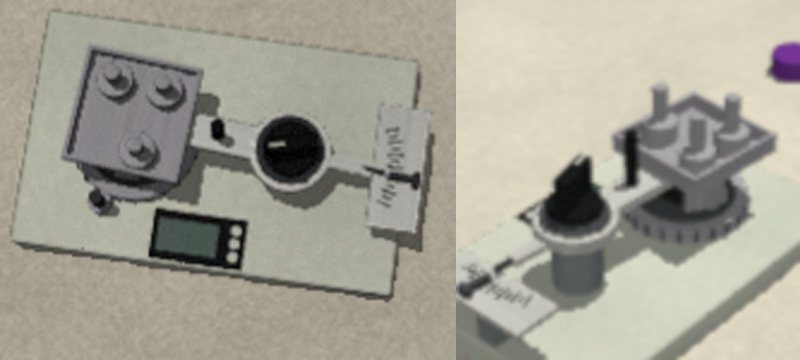

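All three weights stand in the tray at left (118,78), (165,92) and (140,150). The pointer is still on the tab and the knob is tight, so I hand in.

```bash
python3 -c "
from cell import env
print(env.sign_off())"
```

```text
the job is handed in; nothing more can be done
None
```

I handed the job in: the puck is gripped in the chuck, the arm's pointer is on the index with the knob tight, and all three weights present are in the tray. `sign_off` returned no verdict, and the tray hid the puck in the last pictures, so its grip was last seen just after the sleeve was closed.

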